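# Close the component box and snap its clips corner to corner

### The job

Put the white lid on the grey component box so that it sits fully home with its clips still open, then press the four orange corner clips down until each snaps shut over the rim. Go from corner to opposite corner: after the first clip do the one diagonally across from it, then the remaining two. Set the lid down and press gently, no harder than a clip needs to snap, and leave the other things on the desk where they are.

Things in the scene. Friction and masses are not known exactly. Their poses are not given: they have to be found in the camera images.
- box: open slate grey component box, 150 (x) x 116 (y) x 60 mm high, fixed on the black desk mat, green circuit board inside. Origin: centre of its underside. Inner opening 144 x 110 mm. Outside its +y and -y walls at x = +-48 mm are four black adjustable catches, each a sprung bead over a ledge, each set at its own height (bead 46 to 59 mm up, not reported). It cracks over 80 N.
- lid: white lid, 0.3 kg, flat on the mat. Origin: centre of its underside, x along its long side. Plug 142 x 108 x 16 mm deep, lower edge rounded; flange 150 x 117 mm, z 16 to 20 mm, lies on the box rim: seated, its origin is 44 mm above the box's, either way round. Bar handle in the middle: 60 mm along x, 16 mm thick in y, z 20 to 46 mm. Four orange corner clips.
- screw_tin: bystander: round tin 64 mm across, 24 mm high, red lid; origin under its centre
- solder_spool: bystander: small spool 69 x 59 x 33 mm, red flange; origin under its centre
- marker: bystander: white marker pen with blue cap, 136 x 38 x 18 mm, lying; origin under its centre
- clip_1 (a joint): orange clip at the lid's +x +y corner, opposite clip_3. rad: 0 level, positive raised; starts open, 0.5 to 0.78. Hinge along the lid's x, z 27 mm, 20 mm off the lid's centre line; flap 28 mm wide, reaches 51 mm outward, hook down. Pressed, it meets the catch, snaps past its bead (about 5 to 13 N at the flap), then stops hard on its ledge at -0.15 to 0.17 as the catch is set. Not snapped, a weak spring reopens it past 0.3.
- flap_1: ribbed flap of clip_1, pressed to shut it; origin: the pressing spot on its top, 34 mm from the hinge axis; z is its upper face's normal. With the clip level it lies at (+48, +54, 29) mm in the lid's frame. It breaks if pressed with over 27 N.
- clip_2 (a joint): orange clip at the lid's +x -y corner, opposite clip_4. rad: 0 level, positive raised; starts open, 0.5 to 0.78. Hinge along the lid's x, z 27 mm, 20 mm off the lid's centre line; flap 28 mm wide, reaches 51 mm outward, hook down. Pressed, it meets the catch, snaps past its bead (about 5 to 13 N at the flap), then stops hard on its ledge at -0.15 to 0.17 as the catch is set. Not snapped, a weak spring reopens it past 0.3.
- flap_2: ribbed flap of clip_2, pressed to shut it; origin: the pressing spot on its top, 34 mm from the hinge axis; z is its upper face's normal. With the clip level it lies at (+48, -54, 29) mm in the lid's frame. It breaks if pressed with over 27 N.
- clip_3 (a joint): orange clip at the lid's -x -y corner, opposite clip_1. rad: 0 level, positive raised; starts open, 0.5 to 0.78. Hinge along the lid's x, z 27 mm, 20 mm off the lid's centre line; flap 28 mm wide, reaches 51 mm outward, hook down. Pressed, it meets the catch, snaps past its bead (about 5 to 13 N at the flap), then stops hard on its ledge at -0.15 to 0.17 as the catch is set. Not snapped, a weak spring reopens it past 0.3.
- flap_3: ribbed flap of clip_3, pressed to shut it; origin: the pressing spot on its top, 34 mm from the hinge axis; z is its upper face's normal. With the clip level it lies at (-48, -54, 29) mm in the lid's frame. It breaks if pressed with over 27 N.
- clip_4 (a joint): orange clip at the lid's -x +y corner, opposite clip_2. rad: 0 level, positive raised; starts open, 0.5 to 0.78. Hinge along the lid's x, z 27 mm, 20 mm off the lid's centre line; flap 28 mm wide, reaches 51 mm outward, hook down. Pressed, it meets the catch, snaps past its bead (about 5 to 13 N at the flap), then stops hard on its ledge at -0.15 to 0.17 as the catch is set. Not snapped, a weak spring reopens it past 0.3.
- flap_4: ribbed flap of clip_4, pressed to shut it; origin: the pressing spot on its top, 34 mm from the hinge axis; z is its upper face's normal. With the clip level it lies at (-48, +54, 29) mm in the lid's frame. It breaks if pressed with over 27 N.

How it is judged:
On the way, in this order (a step that is already met when the one before it is completed fails the run):
1. the lid sits fully home on the box with all four clips still open (z of lid in the frame of box between 0.04 and 0.0465 m and horizontal distance between lid and box below 0.004 m and angle between the x axis of lid and the x axis of box, either way round below 0.04 rad and angle between lid's own z axis and vertical below 0.03 rad and value of joint each of clip_1, clip_2, clip_3, clip_4 above 0.35 rad), for 0.2 s.
2. two diagonally opposite clips are snapped shut and the other two still open (z of lid in the frame of box between 0.04 and 0.0465 m and horizontal distance between lid and box below 0.004 m and angle between the x axis of lid and the x axis of box, either way round below 0.04 rad and angle between lid's own z axis and vertical below 0.03 rad and ((value of joint each of clip_1, clip_3 below 0.21 rad and value of joint each of clip_2, clip_4 above 0.21 rad) or (value of joint each of clip_2, clip_4 below 0.21 rad and value of joint each of clip_1, clip_3 above 0.21 rad))), for 0.2 s.
At the end, for the whole second after the job is handed in: The lid is on the box, fully home (origin 40 to 46.5 mm above the box's origin, within 4 mm sideways, aligned within 0.04 rad either way round, level within 0.03 rad), all four clips are snapped shut (each below 0.21 rad), and the lid is at rest (z of lid in the frame of box between 0.04 and 0.0465 m and horizontal distance between lid and box below 0.004 m and angle between the x axis of lid and the x axis of box, either way round below 0.04 rad and angle between lid's own z axis and vertical below 0.03 rad and value of joint each of clip_1, clip_2, clip_3, clip_4 below 0.21 rad and linear speed of lid below 0.02 m/s); the robot touches nothing.
It fails at once if two neighbouring clips are shut while neither diagonal pair is (wrong order) ((value of joint each of clip_1, clip_2 below 0.21 rad and value of joint each of clip_3, clip_4 above 0.21 rad) or (value of joint each of clip_2, clip_3 below 0.21 rad and value of joint each of clip_4, clip_1 above 0.21 rad) or (value of joint each of clip_3, clip_4 below 0.21 rad and value of joint each of clip_1, clip_2 above 0.21 rad) or (value of joint each of clip_4, clip_1 below 0.21 rad and value of joint each of clip_2, clip_3 above 0.21 rad)).
It fails at once if a clip's flap is pressed with more than 27 N (contact force between anything else and flap_1 above 27 N or contact force between anything else and flap_2 above 27 N or contact force between anything else and flap_3 above 27 N or contact force between anything else and flap_4 above 27 N).
It fails at once if the lid is rammed on the box with more than 80 N (contact force between lid and box above 80 N).
It fails at once if a bystander is pushed more than 30 mm away (distance of any of screw_tin, solder_spool, marker from where it was at the start of the episode above 0.03 m).
It also fails if it takes over 67 s, if anything falls off the work surface, if the arm or the gripper's body presses on something with over 40 N, if the wrist force passes 120 N, or if a joint passes its speed limit or range.

### The arm

A 7-joint arm with a two-finger parallel gripper is mounted at the origin on a cart in front of the work surface, level with it; the furniture and walls round the work are solid. World frame = base frame: x ahead of the robot, y to its left, z up, the work surface at z = 0. Lengths are in m, angles in rad, forces in N, time in s.
With the tool pointing down it reaches from about 0.35 to 0.9 m from the base axis. Payload 8.1 kg.
Tool frame: the origin (TCP) lies midway between the tips of the shut fingers; the grasp point (between the pads) lies 19 mm behind it (arm.hold_point_z is the distance from the TCP to the grasp point, in m); z points along the fingers, y is the direction in which the jaws open and shut (so a half turn about z gives the same grasp; the last joint's range is limited). The gripper opens to 92 mm and grips with 3 to 60 N. Pads are 19 mm wide; open, the fingers measure 130 mm over their backs; the gripper's body (75 mm by 190 mm) begins 47 mm behind the grasp point.
Start: joints at [-1.38, 0.434, 0.025, 1.573, -0.012, 1.134, -0.075], TCP at [0.181, 0.598, 0.227] pointing down, gripper open.
Joint ranges: [-2.62, 2.62], [-0.44, 2.09], [-1.27, 1.32], [0.08, 2.57], [-1.32, 4.46], [0.12, 2], [-2.74, 2.74]. Speed limits (rad/s): [2.22, 2.22, 3.01, 3.01, 3.14, 3.14, 3.14].

### API

Orientations are given as a rotation vector (axis times angle).
In Python, from cell import arm gives the robot as it stands.
- The arm moves only by the shell command python3 -m pendant 'ROWS' [FORCE]. ROWS is JSON, a list of rows, each a list of 3 entries, a list of its own where there are three numbers: the shift along the tool's x, y, z in m, then the turn, a rotation vector about the tool's x, y, z in degrees, then the finger opening in m, from 0 to 0.0918. A call has 1 to 10 rows; each row shifts and turns the commanded pose from where the row before left it, along the tool's axes as they then stand; what a row does not reach is not made up. A row lasts 1/8 s, in which the tool goes at most 62.5 mm and 10.7 degrees, less where a joint would pass 70% of its speed; a pose out of reach is approached as far as the arm can. A call with a gripper value outside its range is refused whole. The fingers move at their own pace and stop on an object; FORCE is the grip in N (left out, the last holds). Time passes only in rows, so rows that do not move let the fingers close. It gives the time, the measured TCP pose, the force and the opening at its end, in the units of the state.
- arm.observe(): the state, without advancing time (a new reading comes with each control period).
- arm.get_image(name): name is "side" or "top" or "wrist"; returns (picture, depth): 384x512x3 uint8, red, green, blue; 384x512 float32, m along the optical axis (not along the pixel's ray), 0 where there is no reading.
- arm.camera_params(name): a dict with "fovy" (degrees; the focal length in pixels is half the picture's height over the tangent of half this angle, whatever the lens; pixels are square), "cx", "cy" (the principal point, pixels), "rvec" (rotation vector, rad) and "tvec" (3), from world to camera coordinates, as OpenCV has them; the wrist camera has in their place "mount" (4x4, takes a point from camera to tool coordinates, whose origin is the TCP and whose axes are the flange's). Camera axes: x right, y down, z forward; pixel columns grow to the right and rows downward; lengths in m; the calibration is good to about 2 mm. A picture is of the moment at which its call begins: read the wrist's pose just before it. camera_params takes no time and is no camera call.
- arm.sign_off(): hands the job in, once; it reports no verdict.
Trained networks look in the newest picture that a camera, given by its name, has taken for a name from the list of things; names that differ only in an ending like _2 or _b are one class to them, and where a whole thing is asked for, a point or a joint stands for the part that bears it (a point fixed in the world has none). Each returns a list of dicts, best first, with "conf" (0 to 1); they miss things now and then, are a little off and sometimes report something else, mostly with a low value. They report only what shows in the picture. A call takes as long as a camera call.
- arm.look_for(camera, label): "rect" ([centre column, centre row, width, height] in pixels, round what is visible of it).
- arm.masks_of(camera, label): "pixels" (384x512 bool, what is visible of it) and "rect" ([centre column, centre row, width, height] in pixels, round what is visible of it).
The state is a dict: "clock": time; "joints": joint angles; "dq": joint speeds; "joint_efforts": joint torques, N m; "position": TCP position; "ee_rot": TCP orientation; "force": force on the tool from outside, world axes, zero at the start; "ft_torque": the same for the moment, N m; "width": opening from 0.0 (shut) to 1.0 (fully open).
Only numpy, scipy, OpenCV 4.12 (cv2) and the standard library are available. Lean on these libraries where they do the work, as an engineer would, in place of code of your own. Each camera call takes 0.05 s, during which the arm holds its last target.

## Working session

There is one attempt and no reset: what is moved stays moved. The work goes in short steps, Python scripts to look and compute and a shell command to move; the robot and the scene stay as the last step left them, time stands still between calls to the robot, and variables do not carry over. Pictures are saved under pics/ and viewed, and the job is handed in when it is done.

```bash
ls; mkdir -p pics; cat > h.py <<'E'
import numpy as np,cv2
from cell import arm
from scipy.spatial.transform import Rotation as R
def snap(n,f):
    s=arm.observe(); im,d=arm.get_image(n); cv2.imwrite('pics/'+f,im[:,:,::-1]); np.savez('pics/'+f+'.npz',im=im,d=d,p=s['position'],r=s['ee_rot']); return im,d,s
def cloud(n,d,s):
    c=arm.camera_params(n); f=192/np.tan(np.radians(c['fovy'])/2)
    v,u=np.mgrid[:384,:512]; P=np.stack([(u-c['cx'])/f*d,(v-c['cy'])/f*d,d],-1)
    if 'mount' in c:
        M=np.array(c['mount']); P=P@M[:3,:3].T+M[:3,3]
        return P@R.from_rotvec(s['ee_rot']).as_matrix().T+np.array(s['position'])
    Rm=R.from_rotvec(np.array(c['rvec']).ravel()).as_matrix()
    return (P-np.array(c['tvec']).ravel())@Rm
E
python3 - <<'E'
from h import *
for n in ['side','top','wrist']:
    snap(n,n+'0.png'); print(arm.camera_params(n))
print(arm.observe())
E
```

```text
pics
{'fovy': 49.68419178086471, 'cx': 253.02685303615831, 'cy': 194.07823342788075, 'rvec': array([ 0.42935648, -2.58871747,  1.37531539]), 'tvec': array([0.51614631, 0.1413866 , 0.84691614])}
{'fovy': 43.172042541416566, 'cx': 258.5003925925666, 'cy': 189.30687913851492, 'rvec': array([ 2.15262232, -2.13039803,  0.13738891]), 'tvec': array([0.01954088, 0.53638766, 1.19353645])}
{'fovy': 65.25005475295247, 'cx': 254.74327753967552, 'cy': 186.76184630085845, 'mount': array([[-3.98407507e-05, -9.60473421e-01, -2.78371703e-01,
         7.48684559e-02],
       [ 9.99999908e-01,  8.03872377e-05, -4.20482941e-04,
         8.29211231e-04],
       [ 4.26240221e-04, -2.78371694e-01,  9.60473330e-01,
        -1.58391958e-01],
       [ 0.00000000e+00,  0.00000000e+00,  0.00000000e+00,
         1.00000000e+00]])}
{'clock': 0.15, 'joints': array([-1.37959824,  0.43506963,  0.02497539,  1.57388883, -0.01163077,
        1.13396638, -0.07511966]), 'dq': array([ 0.00101704, -0.00259246,  0.00081281, -0.00187344,  0.00068648,
       -0.00175502, -0.00140021]), 'joint_efforts': array([ 2.63276452e-03, -6.68262792e+01,  9.86290947e-01, -3.14691818e+01,
       -6.05113688e-02,  3.95450194e-02,  9.70642873e-05]), 'position': array([0.1809188 , 0.59784455, 0.22612079]), 'ee_rot': array([-4.59984613e-01, -3.10764139e+00,  1.85891913e-03]), 'force': array([-0.00672812,  0.11250079, -0.74687772]), 'ft_torque': array([ 0.00978016, -0.00973069, -0.01053737]), 'width': 0.9977314623907801}
```

View pics/top0.png

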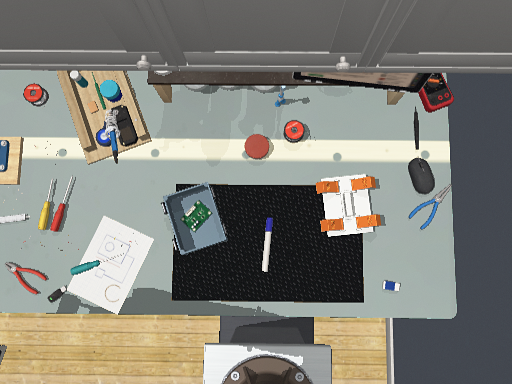

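View pics/side0.png

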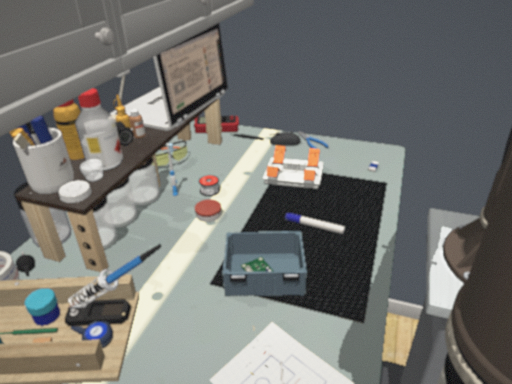

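```bash
python3 - <<'E'
from h import *
for n in ['side','top']:
    z=np.load(f'pics/{n}0.png.npz'); P=cloud(n,z['d'],None)
    for l in ['box','lid','screw_tin','solder_spool','marker']:
        for m in arm.masks_of(n,l)[:2]:
            q=P[m['pixels']&(z['d']>0)]
            print(n,l,round(m['conf'],2),np.round(m['rect']),m['pixels'].sum(),np.median(q,0).round(3),np.percentile(q,[2,98],axis=0).round(3).tolist())
            np.save(f"pics/m_{n}_{l}.npy",m['pixels']) if not m is None and m['conf']>.5 else 0
E
```

```text
side box 0.59 [264. 263.  87.  69.] 5042 [0.458 0.171 0.027] [[0.375, 0.113, 0.004], [0.537, 0.263, 0.063]]
side lid 0.65 [210. 186.  19.  24.] 375 [ 0.686 -0.052  0.025] [[0.666, -0.087, -0.001], [0.716, -0.038, 0.034]]
side lid 0.61 [294. 167.  57.  41.] 1587 [ 0.492 -0.184  0.027] [[0.427, -0.256, 0.008], [0.563, -0.123, 0.059]]
side screw_tin 0.72 [208. 210.  28.  20.] 494 [0.646 0.045 0.023] [[0.619, 0.01, 0.002], [0.677, 0.065, 0.026]]
side solder_spool 0.78 [212. 185.  17.  22.] 344 [ 0.687 -0.052  0.027] [[0.668, -0.087, -0.001], [0.713, -0.038, 0.034]]
side solder_spool 0.16 [293. 167.  61.  40.] 1665 [ 0.494 -0.185  0.027] [[0.427, -0.259, 0.007], [0.565, -0.124, 0.059]]
side marker 0.59 [278. 153.  10.  18.] 142 [ 0.552 -0.231  0.045] [[0.539, -0.252, 0.03], [0.564, -0.21, 0.058]]
side marker 0.57 [315. 224.  63.  19.] 419 [0.394 0.008 0.017] [[0.33, -0.002, 0.007], [0.46, 0.017, 0.021]]
top box 0.9 [193. 218.  65.  72.] 3199 [0.462 0.19  0.009] [[0.383, 0.113, 0.002], [0.54, 0.255, 0.065]]
top lid 0.94 [347. 205.  64.  60.] 2867 [ 0.5   -0.198  0.026] [[0.429, -0.26, 0.019], [0.572, -0.132, 0.061]]
top screw_tin 0.85 [257. 145.  28.  30.] 490 [0.652 0.031 0.025] [[0.622, 0.004, 0.005], [0.682, 0.059, 0.03]]
top solder_spool 0.67 [296. 130.  21.  21.] 345 [ 0.692 -0.065  0.033] [[0.67, -0.088, 0.0], [0.717, -0.042, 0.038]]
top solder_spool 0.19 [330. 186.  13.  12.] 132 [ 0.544 -0.155  0.048] [[0.531, -0.172, 0.034], [0.558, -0.138, 0.061]]
top marker 0.75 [266. 245.  10.  56.] 375 [0.394 0.002 0.019] [[0.335, -0.01, 0.002], [0.462, 0.015, 0.025]]
```

The top view shows the box at about px (193,218), the lid at (347,205) with its handle along world x, the marker between them at (266,245), and the tin and spool farther back. Next I'll work out the yaws.

```bash
python3 - <<'E'
from h import *
z=np.load('pics/top0.png.npz'); P=cloud('top',z['d'],None)
for l,zz in [('box',(0.052,0.075)),('lid',(0.012,0.03)),('lid',(0.038,0.08))]:
    m=np.load(f'pics/m_top_{l}.npy'); q=P[m]; q=q[(q[:,2]>zz[0])&(q[:,2]<zz[1])]
    r=cv2.minAreaRect((q[:,:2]*1000).astype(np.float32)); print(l,zz,len(q),r)
h=z['im'].astype(int)
m=np.load('pics/m_top_lid.npy'); org=(h[...,0]-h[...,2]>80)
q=P[m&~org]; q=q[q[:,2]>.035]; print(len(q),cv2.minAreaRect((q[:,:2]*1000).astype(np.float32)),q.mean(0))
p=R.from_rotvec(arm.observe()['ee_rot']).as_matrix();print(p.round(3))
d=np.array([.46,.185,.3])-arm.observe()['position'];print(d@p)
E
```

```text
box (0.052, 0.075) 557 ((459.4739990234375, 186.00550842285156), (152.5844268798828, 132.0660400390625), 18.842004776000977)
lid (0.012, 0.03) 1658 ((500.9513244628906, -199.31015014648438), (149.78277587890625, 116.77937316894531), 6.199578285217285)
lid (0.038, 0.08) 942 ((500.9161376953125, -197.54669189453125), (124.13835144042969, 145.7753448486328), 6.630128383636475)
201 ((461.0756530761719, -114.59461975097656), (114.95540618896484, 292.2781066894531), 17.55112075805664) [ 0.4935302  -0.19315827  0.07735682]
[[-0.957  0.29   0.   ]
 [ 0.29   0.957  0.   ]
 [-0.     0.    -1.   ]]
[-0.38671227 -0.31467192 -0.07325834]
```

View pics/wrist0.png

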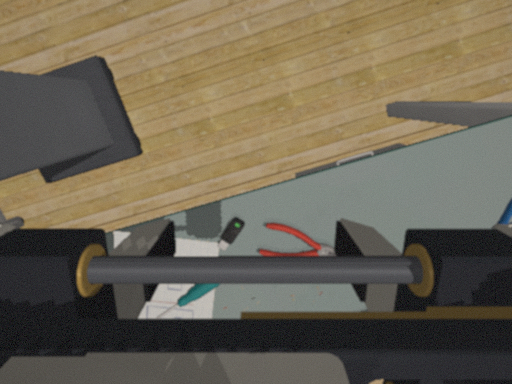

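```bash
python3 -m pendant '[[[-0.047,-0.031,-0.007],[0,0,0],0.09],[[-0.047,-0.031,-0.007],[0,0,0],0.09],[[-0.047,-0.031,-0.007],[0,0,0],0.09],[[-0.047,-0.031,-0.007],[0,0,0],0.09],[[-0.047,-0.031,-0.007],[0,0,0],0.09],[[-0.047,-0.031,-0.007],[0,0,0],0.09],[[-0.047,-0.031,-0.007],[0,0,0],0.09],[[-0.047,-0.031,-0.007],[0,0,0],0.09],[[-0.047,-0.031,-0.007],[0,0,0],0.09],[[-0.047,-0.031,-0.007],[0,0,0],0.09]]'
python3 -m pendant '[[[0,0,0],[0,0,0],0.09],[[0,0,0],[0,0,0],0.09]]'
python3 - <<'E'
from h import *
im,d,s=snap('wrist','w1.png'); P=cloud('wrist',d,s)
print(s['position'],s['ee_rot'])
for m in arm.masks_of('wrist','box')[:2]:
    q=P[m['pixels']&(d>0)]; q=q[(q[:,2]>.05)&(q[:,2]<.07)]
    print(m['conf'],m['rect'],len(q),cv2.minAreaRect((q[:,:2]*1000).astype(np.float32)),q.mean(0))
E
```

```text
clock: 1.9
position: [0.5421, 0.1639, 0.2972]
ee_rot: [0.46, 3.107, 0.001]
force: [0.5, 0.4, -0.1]
width: 0.984
clock: 2.15
position: [0.5407, 0.1658, 0.2965]
ee_rot: [-0.46, -3.107, -0.001]
force: [-0.6, 1.1, -0.7]
width: 0.979
[0.54070863 0.16583457 0.29652631] [-4.59969647e-01 -3.10710736e+00 -5.29578958e-04]
0.66 [251.4, 90.2, 147.5, 165.1] 2653 ((461.04559326171875, 186.21121215820312), (152.3656005859375, 133.8164520263672), 19.07288932800293) [0.45221002 0.1904322  0.06037459]
```

View pics/w1.png

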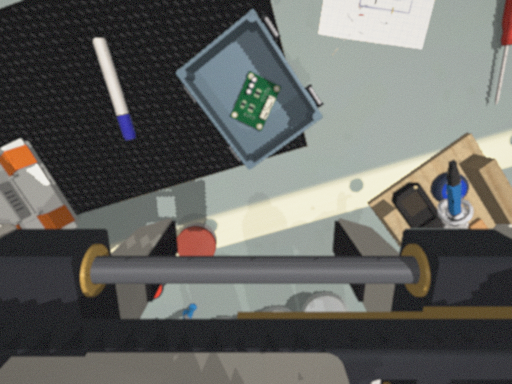

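```bash
cat > fit.py <<'E'
from h import *
from scipy.optimize import minimize
def fitbox(q,x0):
    q=q[(q[:,2]>.055)&(q[:,2]<.065)][:,:2]
    def c(x):
        ct,st=np.cos(x[2]),np.sin(x[2]); e=q-x[:2]; a=np.abs(np.c_[e@[ct,st],e@[-st,ct]])
        # distance to the mid-rim rectangle 147x113
        D=np.abs(np.maximum(a[:,0]-.0735,a[:,1]-.0565))
        return np.minimum(D,.006).mean()*1000
    best=min((minimize(c,np.array(x0)+[dx,dy,t],method='Nelder-Mead',options=dict(xatol=1e-5,fatol=1e-5,initial_simplex=np.array(x0)+[dx,dy,t]+np.array([[0,0,0],[.004,0,0],[0,.004,0],[0,0,.03]]))) for dx in(-.002,.002) for dy in(-.002,.002) for t in(-.02,.02)),key=lambda r:r.fun)
    return best.x,best.fun,len(q)
E
python3 - <<'E'
from fit import *
for n,f in [('wrist','w1'),('top','top0')]:
    z=np.load(f'pics/{f}.png.npz'); P=cloud(n,z['d'],dict(ee_rot=z['r'],position=z['p'])).reshape(-1,3)
    P=P[np.hypot(P[:,0]-.46,P[:,1]-.186)<.12]
    print(n,fitbox(P,[.461,.186,.332]))
    q=P[(P[:,2]>.055)&(P[:,2]<.066)];print(np.median(q[:,2]))
    
E
```

```text
wrist (array([0.46164227, 0.18475678, 0.3351849 ]), np.float64(1.9497866117639004), 2231)
0.06253644931119748
top (array([0.45995471, 0.18307381, 0.34115389]), np.float64(2.049482704090476), 437)
0.062485378317585785
```

```bash
python3 -m pendant '[[[0.017,0.042,0],[0,0,0],0.09],[[0,0,0],[0,0,-9],0.09],[[0,0,0],[0,0,-9],0.09],[[0,0,0],[0,0,-9],0.09],[[0,0,0],[0,0,-9],0.09],[[0,0,0],[0,0,0],0.09],[[0,0,0],[0,0,0],0.09]]'
python3 - <<'E'
from fit import *
im,d,s=snap('wrist','w2.png'); P=cloud('wrist',d,s).reshape(-1,3)
print(s['position'],s['ee_rot'],s['joints'])
P=P[np.hypot(P[:,0]-.46,P[:,1]-.186)<.12]
r=fitbox(P,[.461,.186,.332]);print(r)
T=R.from_rotvec(s['ee_rot']).as_matrix(); print((np.r_[r[0][:2],.06]-s['position'])@T, T.round(3))
E
```

```text
clock: 3.12
position: [0.5365, 0.2112, 0.2967]
ee_rot: [0.519, -3.098, -0.0]
force: [0.5, 0.1, 0.0]
width: 0.983
[0.53651393 0.21119783 0.29670236] [ 5.19419915e-01 -3.09821469e+00 -4.16648962e-04] [-0.57479666  0.30456333  0.14402002  1.59716892 -0.04578136  1.24320725
  1.48043258]
(array([0.46172123, 0.18452219, 0.33391927]), np.float64(1.9181974380060367), 2201)
[ 0.07938108 -0.00089186  0.23670952] [[-0.945 -0.326 -0.   ]
 [-0.326  0.945  0.   ]
 [ 0.     0.    -1.   ]]
```

View pics/w2.png

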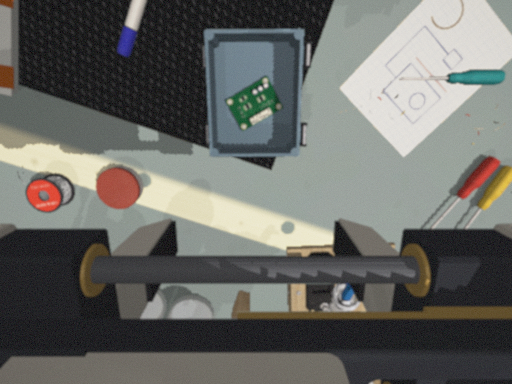

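```bash
cat >> h.py <<'E'
def proj(n,X,s):
    c=arm.camera_params(n); f=192/np.tan(np.radians(c['fovy'])/2); X=np.atleast_2d(X)
    if 'mount' in c:
        M=np.array(c['mount']); T=R.from_rotvec(s['ee_rot']).as_matrix(); Y=((X-s['position'])@T-M[:3,3])@M[:3,:3]
    else: Y=X@R.from_rotvec(np.array(c['rvec']).ravel()).as_matrix().T+np.array(c['tvec']).ravel()
    return np.c_[Y[:,0]/Y[:,2]*f+c['cx'],Y[:,1]/Y[:,2]*f+c['cy']]
def rectpts(x,a,b,z):
    ct,st=np.cos(x[2]),np.sin(x[2]); return np.array([[x[0]+ct*u*a-st*v*b,x[1]+st*u*a+ct*v*b,z] for u,v in [(1,1),(1,-1),(-1,-1),(-1,1)]])
def ld(f):
    z=np.load(f'pics/{f}.png.npz'); return z['im'],z['d'],dict(ee_rot=z['r'],position=z['p'])
def over(n,f,rects,out,crop,k=4):
    im,d,s=ld(f); c0,r0,c1,r1=crop
    g=cv2.resize(im[r0:r1,c0:c1,::-1].copy(),None,fx=k,fy=k,interpolation=cv2.INTER_CUBIC)
    for X,col in rects:
        p=((proj(n,X,s)-[c0,r0]+.5)*k).astype(np.int32); cv2.polylines(g,[p],True,col,1)
    cv2.imwrite('pics/'+out,g)
E
python3 - <<'E'
from h import *
x=[.4617,.1845,.334]
over('wrist','w2',[(rectpts(x,.075,.058,.06),(0,255,255)),(rectpts(x,.072,.055,.06),(0,0,255))],'o2.png',(190,15,330,165))
E
```

```text
(no output)
```

View pics/o2.png

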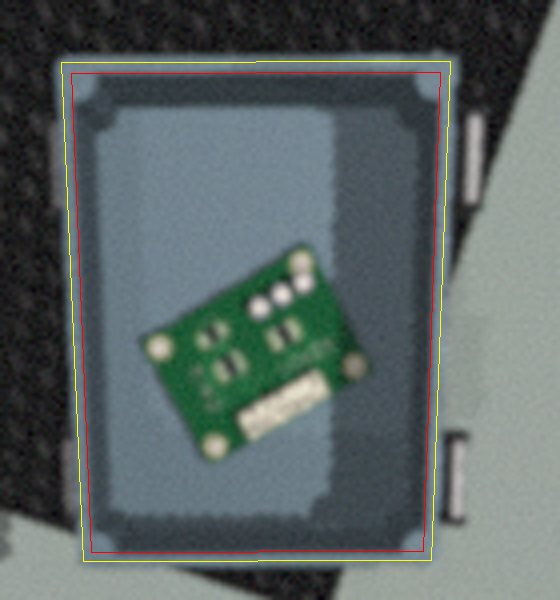

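```bash
python3 -m pendant '[[[0.011,-0.049,0],[0,0,0],0.09],[[0.011,-0.049,0],[0,0,0],0.09],[[0.011,-0.049,0],[0,0,0],0.09],[[0.011,-0.049,0],[0,0,0],0.09],[[0.011,-0.049,0],[0,0,0],0.09],[[0.011,-0.049,0],[0,0,0],0.09],[[0.011,-0.049,0],[0,0,0],0.09],[[0.011,-0.049,0],[0,0,0],0.09],[[0,0,0],[0,0,6.3],0.09],[[0,0,0],[0,0,6.3],0.09]]'
python3 -m pendant '[[[0,0,0],[0,0,0],0.09],[[0,0,0],[0,0,0],0.09]]'
python3 - <<'E'
from h import *
im,d,s=snap('wrist','w3.png'); P=cloud('wrist',d,s)
print(s['position'],s['ee_rot'],s['joints'])
for m in arm.masks_of('wrist','lid')[:2]:
    q=P[m['pixels']&(d>0)]; print(m['conf'],m['rect'])
    w=q[(q[:,2]>.012)&(q[:,2]<.026)];print(cv2.minAreaRect((w[:,:2]*1000).astype(np.float32)),np.median(w[:,2]))
E
```

```text
clock: 4.42
position: [0.5824, -0.1893, 0.2965]
ee_rot: [0.169, -3.137, -0.0]
force: [1.4, 0.7, -0.4]
width: 0.979
clock: 4.68
position: [0.5826, -0.1883, 0.2967]
ee_rot: [0.183, -3.136, -0.0]
force: [1.1, -0.2, 1.3]
width: 0.976
[ 0.58255958 -0.18831395  0.29670914] [ 1.83195782e-01 -3.13618718e+00 -2.53708764e-05] [-0.02828205  0.37374162  0.3650186   1.52196596 -0.13682507  1.27119304
  2.04163087]
0.72 [255.9, 92.8, 122.5, 116.6]
((502.6759033203125, -198.88462829589844), (149.60263061523438, 116.9554672241211), 6.503474712371826) 0.022804802775377664
```

View pics/w3.png

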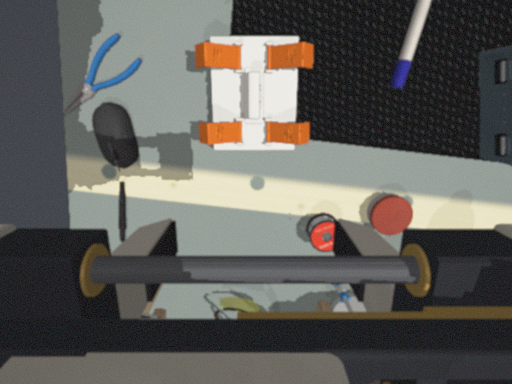

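```bash
python3 - <<'E'
from h import *
im,d,s=ld('w3');P=cloud('wrist',d,s)
print('mat z',np.median(P[20:140,330:380,2]),'desk',np.median(P[190:205,200:300,2]))
x=[.5027,-.1989,np.radians(6.5)]
over('wrist','w3',[(rectpts(x,.075,.0585,.022),(0,255,0)),(rectpts(x,.03,.008,.048),(0,0,255))],'o3.png',(180,15,330,165))
x=[.4617,.1845,.334]
im,d,s=ld('w2');P=cloud('wrist',d,s);print(np.median(P[40:100,100:200,2]),np.median(P[10:30,410:430,2]))
E
```

```text
mat z 0.003295804254090623 desk 0.00022722237145667012
0.0034231814437747643 0.0005635825524973326
```

View pics/o3.png

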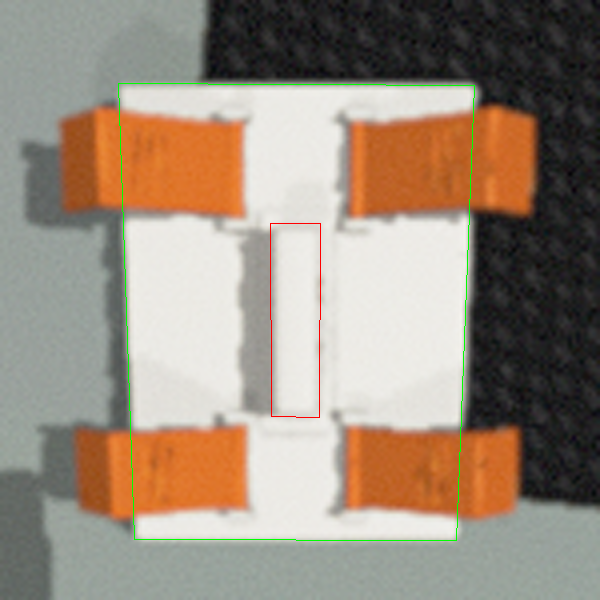

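```bash
python3 -m pendant '[[[0.0405,-0.001,0],[0,0,0.2],0.09],[[0.04,0,0],[0,0,0],0.09],[[0,0,0.05],[0,0,0],0.09],[[0,0,0.05],[0,0,0],0.09],[[0,0,0.05],[0,0,0],0.09],[[0,0,0.04],[0,0,0],0.09],[[0,0,0.02],[0,0,0],0.09],[[0,0,0],[0,0,0],0.09]]' 25
python3 - <<'E'
from h import *
for n in ['side','wrist']: snap(n,n+'4.png')
print(arm.observe()['position'])
E
```

```text
clock: 5.78
position: [0.5017, -0.1983, 0.0856]
ee_rot: [0.175, -3.134, -0.001]
force: [0.5, 0.3, -0.2]
width: 0.977
[ 0.50314498 -0.19891443  0.08745844]
```

View pics/side4.png

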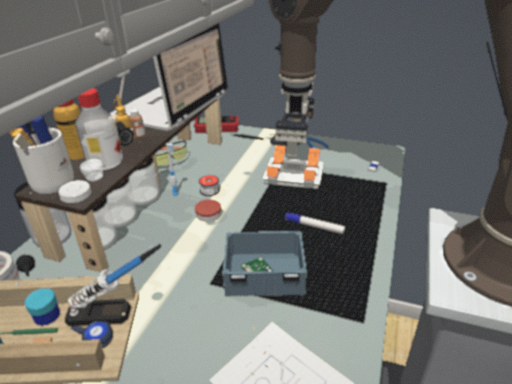

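View pics/wrist4.png

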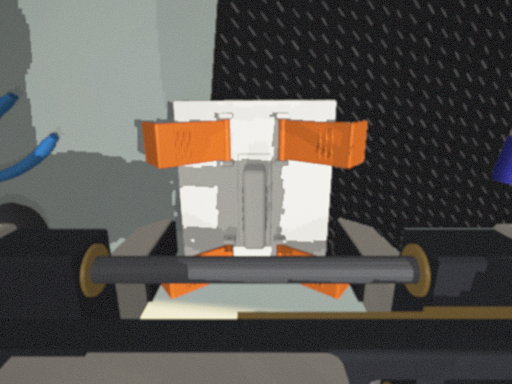

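```bash
python3 -m pendant '[[[0,0,0.03],[0,0,0],0.09],[[0,0,0.02],[0,0,0],0.09],[[0,0,0.009],[0,0,0],0.09],[[0,0,0],[0,0,0],0.09],[[0,0,0],[0,0,0],0.06]]' 25
python3 -m pendant '[[[0,0,0],[0,0,0],0.03],[[0,0,0],[0,0,0],0.02],[[0,0,0],[0,0,0],0.01],[[0,0,0],[0,0,0],0.01],[[0,0,0],[0,0,0],0.01],[[0,0,0],[0,0,0],0.01],[[0,0,0],[0,0,0],0.01]]' 25
```

```text
clock: 6.5
position: [0.5034, -0.199, 0.0287]
ee_rot: [-0.174, 3.135, -0.001]
force: [-0.2, 1.0, 0.6]
width: 0.915
clock: 7.38
position: [0.5027, -0.1988, 0.0277]
ee_rot: [-0.174, 3.137, -0.0]
force: [0.2, 1.2, 0.8]
width: 0.168
```

```bash
python3 -m pendant '[[[0,0,-0.01],[0,0,0],0.01],[[0,0,-0.03],[0,0,0],0.01],[[0,0,-0.05],[0,0,0],0.01],[[0,0,-0.05],[0,0,0],0.01],[[0,0,-0.03],[0,0,0],0.01],[[0,0,0],[0,0,0],0.01],[[0,0,0],[0,0,0],0.01]]'
python3 - <<'E'
from h import *
im,d,s=snap('wrist','w5.png');P=cloud('wrist',d,s)
T=R.from_rotvec(s['ee_rot']).as_matrix()
print(s['position'],s['force'],s['ee_rot'])
L=(P-s['position'])@T
h=im.astype(int)
wh=(im.min(-1)>150)&(d>0)
q=L[wh]; print(len(q),np.percentile(q,[1,50,99],axis=0).round(4))
b=q[(np.abs(q[:,0])<.08)&(np.abs(q[:,1])<.07)&(np.abs(q[:,2])<.02)]
print(len(b),np.percentile(b,[.5,50,99.5],axis=0).round(4)); A=np.c_[b[:,:2],np.ones(len(b))]; print(np.linalg.lstsq(A,b[:,2],rcond=None)[0])
E
```

```text
clock: 8.25
position: [0.5017, -0.1983, 0.1967]
ee_rot: [0.174, -3.135, -0.001]
force: [-0.4, 0.5, -5.2]
width: 0.176
[ 0.50174103 -0.19825697  0.19668222] [-0.41116326  0.47542567 -5.18290914] [ 1.74396818e-01 -3.13508433e+00 -1.24471121e-03]
38455 [[-0.2108 -0.2851 -0.0212]
 [ 0.0674 -0.0504  0.1957]
 [ 0.1727  0.2951  0.198 ]]
12548 [[-0.0549 -0.0565 -0.0073]
 [ 0.0569 -0.0019  0.0048]
 [ 0.0745  0.0579  0.0066]]
[ 0.0010541  -0.00351904  0.00428063]
```

View pics/w5.png

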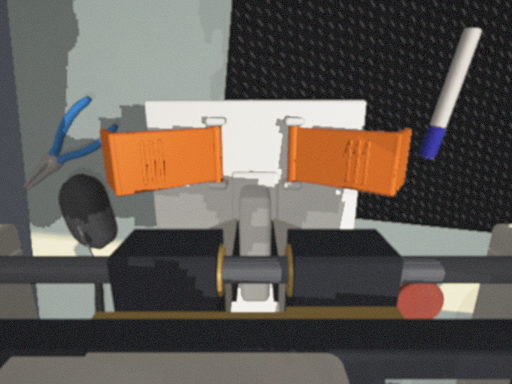

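```bash
cat > lidhand.py <<'E'
from h import *
def lidhand(f,zr=(-.002,.012)):
    im,d,s=ld(f); P=cloud('wrist',d,s); T=R.from_rotvec(s['ee_rot']).as_matrix(); L=(P-s['position'])@T
    ok=(L[...,2]>zr[0])&(L[...,2]<zr[1])&(d>0)&(im.min(-1)>110)&(np.abs(L[...,0])<.09)&(np.abs(L[...,1])<.07)
    q=L[ok]
    # far edge: max x per y-bin; side edges: per x-bin
    e=[];
    for y in np.arange(-.05,.051,.002):
        w=q[np.abs(q[:,1]-y)<.001]; 
        if len(w)>3: e.append((y,w[:,0].max()))
    e=np.array(e); c=np.polyfit(e[:,0],e[:,1],1); print('far edge x=',c[1],'slope',c[0],'resid',np.std(e[:,1]-np.polyval(c,e[:,0])))
    for x in np.arange(.064,.073,.002):
        w=q[np.abs(q[:,0]-x)<.001]; print(round(x,3),w[:,1].min().round(4),w[:,1].max().round(4), 'mid',(w[:,1].min()+w[:,1].max())/2)
    A=np.c_[q[:,:2],np.ones(len(q))]; print('plane',np.linalg.lstsq(A,q[:,2],rcond=None)[0])
E
python3 -c "
from lidhand import *
lidhand('w5')"
```

```text
far edge x= 0.0744699860784507 slope 0.002090938770040553 resid 0.00011915337664150222
0.064 -0.0578 0.0585 mid 0.0003566052279202585
0.066 -0.0574 0.0582 mid 0.00039409908108664973
0.068 -0.0581 0.0585 mid 0.00018977370489636422
0.07 -0.0576 0.0582 mid 0.0003319641726481394
0.072 -0.0578 0.0589 mid 0.000529715096026822
plane [ 0.00020716 -0.00193807  0.00463277]
```

```bash
python3 -m pendant '[[[0,0.03,0],[0,0,0],0.01],[[0,0.05,0],[0,0,0],0.01],[[0,0.05,0],[0,0,0],0.01],[[0,0.05,0],[0,0,0],0.01],[[0,0.05,0],[0,0,0],0.01],[[0,0.05,0],[0,0,0],0.01],[[0,0.05,0],[0,0,0],0.01],[[0,0.03,0],[0,0,0],0.01],[[-0.003,0.025,0],[0,0,0],0.01]]'
python3 -m pendant '[[[0,0,0],[0,0,-4.25],0.01],[[0,0,0],[0,0,-4.25],0.01],[[0,0,0.03],[0,0,-4.25],0.01],[[0,0,0.03],[0,0,0],0.01],[[0,0,0],[0,0,0],0.01],[[0,0,0],[0,0,0],0.01],[[0,0,0],[0,0,0],0.01]]'
python3 - <<'E'
from h import *
for n in ['wrist','side','top']: im,d,s=snap(n,n+'6.png')
s=arm.observe();T=R.from_rotvec(s['ee_rot']).as_matrix()
print(s['position'],s['force'],s['ft_torque'],T.round(4),np.degrees(np.arctan2(T[1,0],T[0,0])))
print((np.array([.4617,.1845,.0])-s['position'])@T)
from lidhand import *
lidhand('wrist6')
E
```

```text
clock: 9.43
position: [0.4616, 0.1854, 0.1961]
ee_rot: [0.176, -3.134, 0.002]
force: [-0.6, -0.3, -4.6]
width: 0.174
clock: 10.3
position: [0.4636, 0.1845, 0.1387]
ee_rot: [-0.521, 3.097, 0.001]
force: [-0.3, 0.7, -3.7]
width: 0.167
[0.46336314 0.18445113 0.13846693] [-0.49712493 -0.31513977 -4.69819722] [0.04530887 0.00243974 0.00989128] [[-9.449e-01 -3.274e-01  1.200e-03]
 [-3.274e-01  9.449e-01  7.000e-04]
 [-1.400e-03  3.000e-04 -1.000e+00]] -160.88945512494539
[0.00174369 0.00055083 0.13846485]
far edge x= 0.0743917611529752 slope -3.707853016947911e-05 resid 1.5340628108737288e-07
0.064 -0.0576 0.0584 mid 0.00042210199885995767
0.066 -0.0581 0.0583 mid 0.00011002557436925672
0.068 -0.0581 0.0587 mid 0.0002919178956137178
0.07 -0.0576 0.0583 mid 0.0003632498319998019
0.072 -0.0581 0.0583 mid 9.834113827285676e-05
plane [ 0.00028191 -0.00174806  0.0046078 ]
```

View pics/wrist6.png

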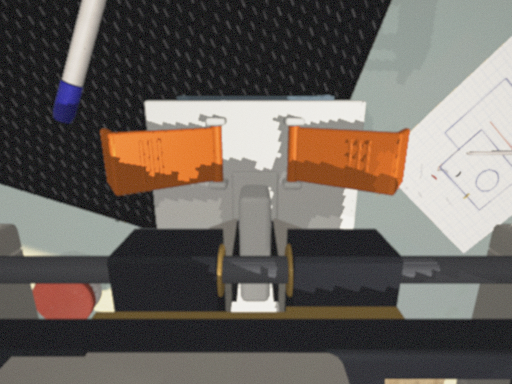

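View pics/side6.png

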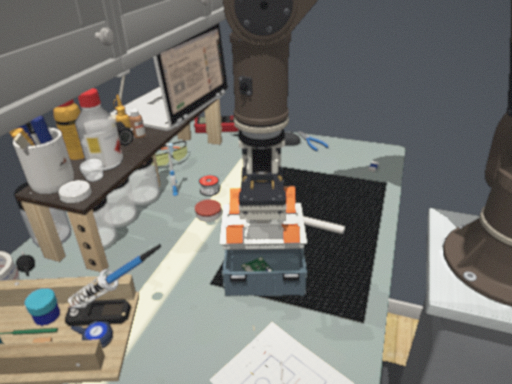

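```bash
python3 - <<'E'
from h import *
im,d,s=ld('wrist6'); P=cloud('wrist',d,s); T=R.from_rotvec(s['ee_rot']).as_matrix(); L=(P-s['position'])@T
print(s['position'])
for c in (200,230,256,280,310): 
    for r in range(93,102): print(c,r,L[r,c].round(4),P[r,c,2].round(3),im[r,c]) if c in(230,280) else 0
m=(P[...,2]>.055)&(P[...,2]<.068)&(d>0); m[120:]=0
q=L[m]; print(len(q),np.percentile(q[:,0],[1,50,99]),q[:,1].min(),q[:,1].max())
E
```

```text
[0.46361157 0.1845272  0.13866175]
230 93 [ 0.0806 -0.0227  0.1357] 0.003 [25 21 29]
230 94 [ 0.0797 -0.0227  0.1347] 0.004 [31 29 28]
230 95 [ 0.0789 -0.0228  0.1356] 0.003 [42 49 51]
230 96 [ 0.0772 -0.0181  0.076 ] 0.063 [55 65 71]
230 97 [ 0.0765 -0.0181  0.0757] 0.063 [66 77 85]
230 98 [ 0.0758 -0.018   0.075 ] 0.064 [71 82 87]
230 99 [ 0.0751 -0.0181  0.0753] 0.063 [94 97 98]
230 100 [ 0.0744 -0.0127  0.0071] 0.131 [147 150 144]
230 101 [ 0.0739 -0.0125  0.005 ] 0.133 [202 198 190]
280 93 [0.0806 0.024  0.1353] 0.003 [33 31 37]
280 94 [0.0797 0.024  0.1348] 0.004 [32 30 31]
280 95 [0.0788 0.024  0.1348] 0.004 [37 46 47]
280 96 [0.0772 0.0193 0.076 ] 0.063 [59 67 71]
280 97 [0.0765 0.0193 0.0757] 0.063 [66 77 83]
280 98 [0.0758 0.0193 0.0755] 0.063 [65 77 83]
280 99 [0.0751 0.0194 0.0766] 0.062 [93 98 99]
280 100 [0.0744 0.0137 0.0058] 0.133 [146 148 145]
280 101 [0.0739 0.0137 0.0053] 0.133 [203 199 192]
637 [0.0750851  0.07651173 0.07795816] -0.058594074550666835 0.05906596574575366
```

```bash
python3 -m pendant '[[[0.0025,0,0],[0,0,0],0.01],[[0,0,0.03],[0,0,0],0.01],[[0,0,0.012],[0,0,0],0.01],[[0,0,0],[0,0,0],0.01],[[0,0,0],[0,0,0],0.01],[[0,0,0],[0,0,0],0.01]]'
python3 - <<'E'
from h import *
for n in ['wrist','side']: im,d,s=snap(n,n+'7.png')
im,d,s=ld('wrist7'); P=cloud('wrist',d,s); T=R.from_rotvec(s['ee_rot']).as_matrix(); L=(P-s['position'])@T
print(s['position'],np.degrees(np.arctan2(T[1,0],T[0,0])))
for r in range(93,104): print(r,L[r,230].round(4),P[r,230,2].round(3),im[r,230],L[r,280].round(4))
m=(P[...,2]>.055)&(P[...,2]<.07)&(d>0); m[120:]=0
q=L[m]; print(len(q),q[:,1].min(),q[:,1].max())
g=cv2.imread('pics/side7.png'); cv2.imwrite('pics/s7c.png',cv2.resize(g[170:310,200:330],None,fx=5,fy=5,interpolation=2)[:590])
E
```

```text
clock: 11.2
position: [0.4611, 0.1837, 0.0965]
ee_rot: [-0.521, 3.097, 0.001]
force: [-0.1, 0.7, -4.4]
width: 0.173
[0.46113359 0.18365616 0.09646577] -160.88988693649472
93 [ 0.0798 -0.0194  0.0937] 0.003 [28 34 26] [0.0798 0.0207 0.0934]
94 [ 0.079  -0.0194  0.0931] 0.003 [29 29 31] [0.079  0.0207 0.0936]
95 [ 0.0782 -0.0195  0.0937] 0.003 [24 31 28] [0.0782 0.0206 0.0921]
96 [ 0.0774 -0.0194  0.0926] 0.004 [33 24 29] [0.0774 0.0207 0.0928]
97 [ 0.0767 -0.0194  0.093 ] 0.003 [34 37 38] [0.0767 0.0208 0.0937]
98 [ 0.0759 -0.0195  0.0931] 0.003 [47 52 53] [0.0759 0.0207 0.0922]
99 [ 0.075  -0.0162  0.0514] 0.045 [88 88 90] [0.075  0.016  0.0338]
100 [ 0.0744 -0.0127  0.0072] 0.089 [149 150 145] [0.0744 0.0137 0.0053]
101 [ 0.0739 -0.0126  0.0055] 0.091 [206 203 194] [0.0739 0.0137 0.0055]
102 [ 0.0734 -0.0125  0.0053] 0.091 [230 228 223] [0.0734 0.0136 0.0038]
103 [ 0.0729 -0.0125  0.0048] 0.092 [233 231 226] [0.0729 0.0136 0.0043]
87 -0.05492917246669789 0.05845119095734557
```

View pics/s7c.png

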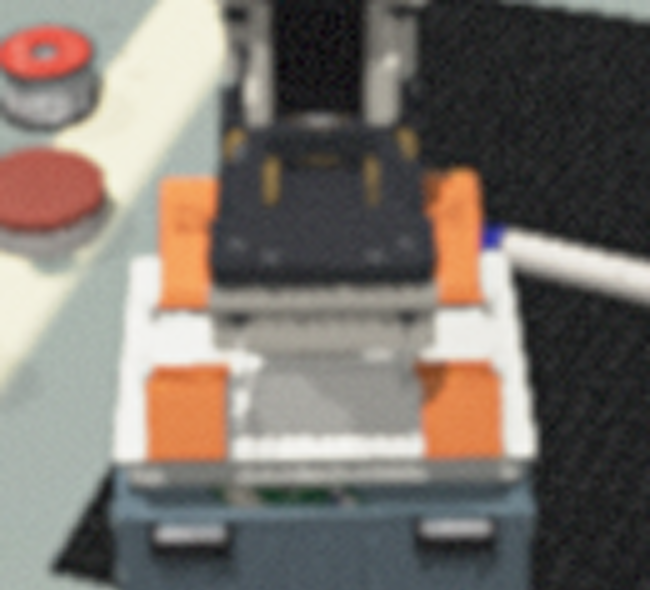

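```bash
python3 -m pendant '[[[0.0003,0,0.003],[0,0,0],0.01],[[0,0,0.003],[0,0,0],0.01],[[0,0,0.003],[0,0,0],0.01],[[0,0,0.002],[0,0,0],0.01],[[0,0,0],[0,0,0],0.01]]'; python3 -m pendant '[[[0,0,0.002],[0,0,0],0.01],[[0,0,0.002],[0,0,0],0.01],[[0,0,0],[0,0,0],0.01]]'
```

```text
clock: 11.92
position: [0.4608, 0.1835, 0.0847]
ee_rot: [-0.521, 3.097, 0.0]
force: [1.4, 0.7, -4.1]
width: 0.168
clock: 12.3
position: [0.4608, 0.1837, 0.0808]
ee_rot: [-0.522, 3.097, 0.001]
force: [3.7, 1.5, -4.0]
width: 0.173
```

```bash
python3 -m pendant '[[[-0.0005,0,0.002],[0,0,0],0.01],[[0,0,0.002],[0,0,0],0.01],[[0,0,0],[0,0,0],0.01]]'; python3 -m pendant '[[[0,0,0.002],[0,0,0],0.01],[[0,0,0.0015],[0,0,0],0.01],[[0,0,0],[0,0,0],0.01]]'
```

```text
clock: 12.68
position: [0.4609, 0.1836, 0.0766]
ee_rot: [-0.522, 3.098, 0.0]
force: [4.1, 2.3, -3.8]
width: 0.174
clock: 13.05
position: [0.4609, 0.1835, 0.0732]
ee_rot: [-0.522, 3.098, 0.0]
force: [4.2, 3.3, -2.8]
width: 0.174
```

```bash
python3 -m pendant '[[[-0.0003,0.0005,0.001],[0,0,0],0.01],[[0,0,0.001],[0,0,0],0.01],[[0,0,0],[0,0,0],0.01]]'; python3 -m pendant '[[[0,0,0.001],[0,0,0],0.01],[[0,0,0],[0,0,0],0.01]]'
```

```text
clock: 13.42
position: [0.4609, 0.1839, 0.0718]
ee_rot: [-0.521, 3.098, 0.0]
force: [1.4, -0.0, 7.3]
width: 0.169
clock: 13.68
position: [0.4609, 0.1839, 0.0717]
ee_rot: [-0.521, 3.098, 0.001]
force: [-2.4, -2.7, 22.3]
width: 0.173
```

```bash
python3 -m pendant '[[[0,0,-0.001],[0,0,0],0.01],[[0,0,0],[0,0,0],0.03],[[0,0,0],[0,0,0],0.045],[[0,0,0],[0,0,0],0.045],[[0,0,-0.02],[0,0,0],0.045],[[0,0,-0.04],[0,0,0],0.045],[[0,0,-0.05],[0,0,0],0.045],[[0,0,-0.05],[0,0,0],0.03],[[0,0,-0.04],[0,0,0],0]]'
python3 -m pendant '[[[-0.04,0,0],[0,0,0],0],[[-0.04,0,0],[0,0,0],0],[[0,0,0],[0,0,0],0],[[0,0,0],[0,0,0],0],[[0,0,0],[0,0,0],0]]'
python3 - <<'E'
from h import *
for n in ['side','wrist']: im,d,s=snap(n,n+'8.png')
im,d,s=ld('wrist8'); P=cloud('wrist',d,s)
print(s['position'],arm.observe()['width'])
for m in arm.masks_of('wrist','lid')[:2]:
    q=P[m['pixels']&(d>0)]; print(m['conf'],m['rect'])
    w=q[(q[:,2]>.055)&(q[:,2]<.073)];r=cv2.minAreaRect((w[:,:2]*1000).astype(np.float32));print(r,np.median(w[:,2]))
    A=np.c_[w[:,:2]-[.46,.185],np.ones(len(w))]; 
    k=np.abs(w[:,2]-np.median(w[:,2]))<.003; print(np.linalg.lstsq(A[k],w[k,2],rcond=None)[0])
g=cv2.imread('pics/side8.png'); cv2.imwrite('pics/s8c.png',cv2.resize(g[170:310,200:330],None,fx=4,fy=4,interpolation=2))
E
```

```text
clock: 14.8
position: [0.4608, 0.184, 0.2732]
ee_rot: [-0.521, 3.097, 0.001]
force: [0.3, -0.3, -0.6]
width: 0.323
clock: 15.42
position: [0.5356, 0.2099, 0.2712]
ee_rot: [0.522, -3.097, -0.0]
force: [0.6, -0.2, 0.6]
width: 0.001
[0.53570011 0.20996823 0.27139069] 0.006294652071192612
0.65 [255.9, 91.0, 143.2, 134.2]
((460.9349060058594, 184.6758575439453), (148.850341796875, 118.44644927978516), 19.145280838012695) 0.06701650607533724
[ 6.60790298e-05 -6.17893732e-04  6.70662627e-02]
```

View pics/s8c.png

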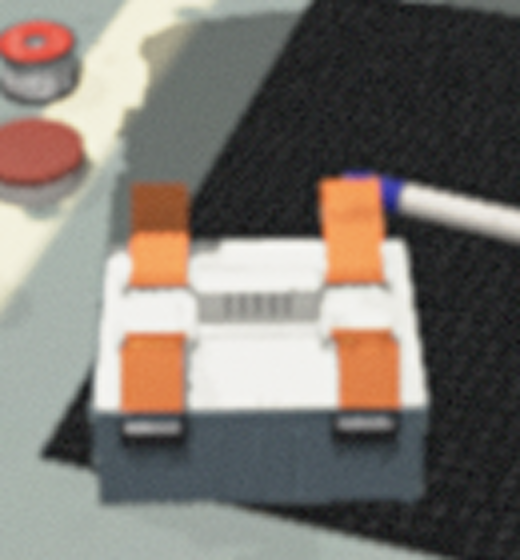

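View pics/wrist8.png

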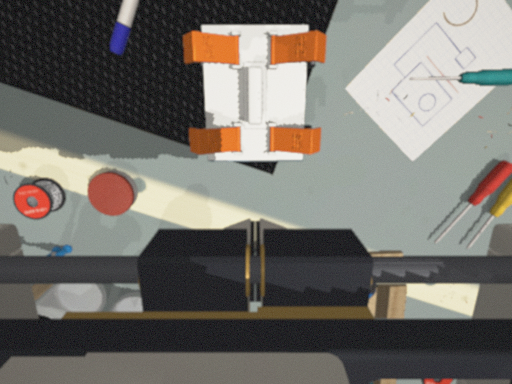

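```bash
python3 -m pendant '[[[0,0,0],[0,0,10],0],[[0,0,0],[0,0,10],0],[[0,0,0],[0,0,10],0],[[0,0,0],[0,0,10],0],[[0,0,0],[0,0,10],0],[[0,0,0],[0,0,10],0],[[0,0,0],[0,0,10],0],[[0,0,0],[0,0,10],0],[[0,0,0],[0,0,10],0],[[0.055,-0.031,0],[0,0,0],0]]'
python3 -m pendant '[[[0,0,0.05],[0,0,0],0],[[0,0,0.04],[0,0,0],0],[[0,0,0],[0,0,0],0],[[0,0,0],[0,0,0],0]]' 30
cat > st.py <<'E'
from h import *
s=arm.observe();T=R.from_rotvec(s['ee_rot']).as_matrix()
print(s['clock'],s['position'].round(4),s['force'].round(1),'yaw',np.degrees(np.arctan2(T[1,0],T[0,0])).round(2),'w',round(s['width'],3))
c=np.array([.461,.1843]);a=np.radians(19.14)
for n,(x,y) in dict(A=(48,55),C=(-48,-55),B=(48,-55),D=(-48,55)).items():
    t=c+np.array([x*np.cos(a)-y*np.sin(a),x*np.sin(a)+y*np.cos(a)])/1000
    print(n,t.round(4),'tool shift',((np.r_[t,.076]-s['position'])@T).round(4))
E
python3 st.py; python3 -c "
from h import *
snap('wrist','wrist9.png')"
```

```text
clock: 16.82
position: [0.4919, 0.2486, 0.2715]
ee_rot: [1.833, 2.548, 0.001]
force: [-0.0, 1.7, 0.3]
width: 0.005
clock: 17.32
position: [0.4905, 0.2518, 0.1828]
ee_rot: [1.822, 2.558, 0.002]
force: [0.4, -0.3, -0.1]
width: 0.006
17.325 [0.4905 0.2518 0.1828] [ 0.4 -0.3 -0.1] yaw 109.08 w 0.006
A [0.4883 0.252 ] tool shift [ 0.0009 -0.0022  0.1068]
C [0.4337 0.1166] tool shift [-0.1092 -0.0981  0.1066]
B [0.5244 0.1481] tool shift [-0.1091 -0.0021  0.1067]
D [0.3976 0.2205] tool shift [ 0.0008 -0.0982  0.1066]
```

View pics/wrist9.png

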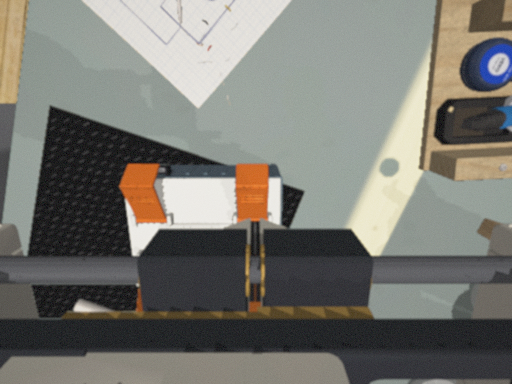

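```bash
python3 -m pendant '[[[0.001,-0.002,0.03],[0,0,0],0],[[0,0,0.03],[0,0,0],0],[[0,0,0.01],[0,0,0],0],[[0,0,0],[0,0,0],0]]'
python3 -m pendant '[[[0,0,0.004],[0,0,0],0],[[0,0,0.004],[0,0,0],0],[[0,0,0.004],[0,0,0],0],[[0,0,0],[0,0,0],0]]'
python3 -m pendant '[[[0,0,0.003],[0,0,0],0],[[0,0,0.003],[0,0,0],0],[[0,0,0],[0,0,0],0]]'
python3 -c "
from h import *
for n in ['side','wrist']: snap(n,n+'10.png')
g=cv2.imread('pics/side10.png'); cv2.imwrite('pics/s10c.png',cv2.resize(g[150:310,190:330],None,fx=3,fy=3,interpolation=2))"
```

```text
clock: 17.88
position: [0.488, 0.2521, 0.112]
ee_rot: [1.822, 2.559, 0.001]
force: [0.5, -0.1, 0.6]
width: 0.004
clock: 18.38
position: [0.4873, 0.2519, 0.099]
ee_rot: [-1.822, -2.559, 0.0]
force: [0.3, -0.9, 0.7]
width: 0.006
clock: 18.75
position: [0.4874, 0.2518, 0.093]
ee_rot: [-1.822, -2.559, 0.001]
force: [-0.6, -0.6, -0.4]
width: 0.002
```

View pics/s10c.png

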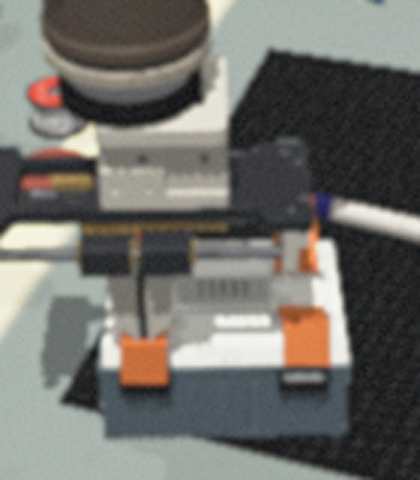

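```bash
python3 -m pendant '[[[0,0,0.0015],[0,0,0],0],[[0,0,0.0015],[0,0,0],0],[[0,0,0],[0,0,0],0]]'
python3 -m pendant '[[[0,0,0.001],[0,0,0],0],[[0,0,0.001],[0,0,0],0]]'
python3 -m pendant '[[[0,0,0.001],[0,0,0],0],[[0,0,0],[0,0,0],0]]'
python3 -m pendant '[[[0,0,0.001],[0,0,0],0],[[0,0,0],[0,0,0],0]]'
```

```text
clock: 19.23
position: [0.4875, 0.252, 0.0902]
ee_rot: [-1.822, -2.559, -0.0]
force: [-0.7, 0.2, -0.2]
width: 0.006
clock: 19.48
position: [0.4875, 0.252, 0.0883]
ee_rot: [1.822, 2.559, 0.0]
force: [-0.2, 0.2, 1.3]
width: 0.0
clock: 19.73
position: [0.4874, 0.2519, 0.0871]
ee_rot: [1.822, 2.559, -0.0]
force: [-0.0, -0.0, 0.3]
width: 0.01
clock: 19.98
position: [0.4875, 0.2521, 0.0863]
ee_rot: [-1.822, -2.559, -0.0]
force: [-1.2, 1.4, 3.2]
width: 0.01
```

```bash
python3 -m pendant '[[[0,0,0.0007],[0,0,0],0],[[0,0,0],[0,0,0],0]]'
python3 -m pendant '[[[0,0,0.0007],[0,0,0],0],[[0,0,0],[0,0,0],0]]'
```

```text
clock: 20.23
position: [0.4875, 0.2522, 0.0857]
ee_rot: [-1.821, -2.559, -0.001]
force: [-1.1, 1.7, 4.5]
width: 0.003
clock: 20.48
position: [0.4874, 0.2524, 0.085]
ee_rot: [-1.821, -2.56, -0.001]
force: [-1.8, 1.8, 5.3]
width: 0.005
```

```bash
python3 -m pendant '[[[0,0,0.0007],[0,0,0],0],[[0,0,0],[0,0,0],0]]'
python3 -m pendant '[[[0,0,0.0007],[0,0,0],0],[[0,0,0],[0,0,0],0]]'
python3 -m pendant '[[[0,0,0.0007],[0,0,0],0],[[0,0,0],[0,0,0],0]]'
```

```text
clock: 20.72
position: [0.4875, 0.2523, 0.0842]
ee_rot: [-1.821, -2.56, -0.001]
force: [-1.0, 1.3, 3.5]
width: 0.005
clock: 20.98
position: [0.4875, 0.252, 0.0834]
ee_rot: [1.822, 2.559, 0.0]
force: [-1.1, 1.7, 4.0]
width: 0.01
clock: 21.22
position: [0.4875, 0.2518, 0.0826]
ee_rot: [1.822, 2.559, -0.0]
force: [-0.7, 1.9, 2.4]
width: 0.005
```

```bash
python3 -m pendant '[[[0,0,0.0007],[0,0,0],0],[[0,0,0],[0,0,0],0]]'
python3 -m pendant '[[[0,0,0.0007],[0,0,0],0],[[0,0,0],[0,0,0],0]]'
python3 -m pendant '[[[0,0,0.0007],[0,0,0],0],[[0,0,0],[0,0,0],0]]'
```

```text
clock: 21.48
position: [0.4874, 0.2515, 0.0818]
ee_rot: [1.822, 2.559, -0.001]
force: [0.7, 0.7, 1.9]
width: 0.005
clock: 21.72
position: [0.4874, 0.2517, 0.0812]
ee_rot: [1.822, 2.559, -0.001]
force: [0.3, 0.1, 0.0]
width: 0.005
clock: 21.98
position: [0.4874, 0.2518, 0.0805]
ee_rot: [1.822, 2.559, -0.0]
force: [0.0, 0.4, 1.7]
width: 0.005
```

```bash
python3 -m pendant '[[[0,0,0.0007],[0,0,0],0],[[0,0,0],[0,0,0],0]]'
python3 -m pendant '[[[0,0,0.0007],[0,0,0],0],[[0,0,0],[0,0,0],0]]'
python3 -m pendant '[[[0,0,0.0007],[0,0,0],0],[[0,0,0],[0,0,0],0]]'
```

```text
clock: 22.22
position: [0.4875, 0.2519, 0.0802]
ee_rot: [-1.822, -2.559, -0.0]
force: [-0.8, -0.4, 5.6]
width: 0.002
clock: 22.48
position: [0.4875, 0.2519, 0.0799]
ee_rot: [-1.822, -2.559, -0.001]
force: [-2.5, -0.9, 11.6]
width: 0.002
clock: 22.72
position: [0.4875, 0.252, 0.0797]
ee_rot: [-1.822, -2.559, -0.001]
force: [-5.4, -2.2, 16.3]
width: 0.004
```

```bash
python3 -m pendant '[[[0,0,-0.01],[0,0,0],0],[[0,0,-0.04],[0,0,0],0],[[0,0,-0.05],[0,0,0],0],[[-0.054,-0.049,0],[0,0,0],0],[[-0.055,-0.049,0],[0,0,0],0],[[0,0,0],[0,0,0],0],[[0,0,0],[0,0,0],0]]'
python3 st.py; python3 - <<'E'
from h import *
for n in ['side','wrist']: snap(n,n+'11.png')
g=cv2.imread('pics/side11.png'); cv2.imwrite('pics/s11c.png',cv2.resize(g[150:310,190:330],None,fx=3,fy=3,interpolation=2))
E
```

```text
clock: 23.6
position: [0.4393, 0.1372, 0.1789]
ee_rot: [1.822, 2.559, 0.002]
force: [0.1, 1.0, 0.2]
width: 0.003
23.6 [0.4393 0.1372 0.1789] [0.1 1.  0.2] yaw 109.1 w 0.003
A [0.4883 0.252 ] tool shift [0.0923 0.0838 0.103 ]
C [0.4337 0.1166] tool shift [-0.0177 -0.0121  0.1029]
B [0.5244 0.1481] tool shift [-0.0177  0.0839  0.1029]
D [0.3976 0.2205] tool shift [ 0.0923 -0.0122  0.1029]
```

View pics/s11c.png

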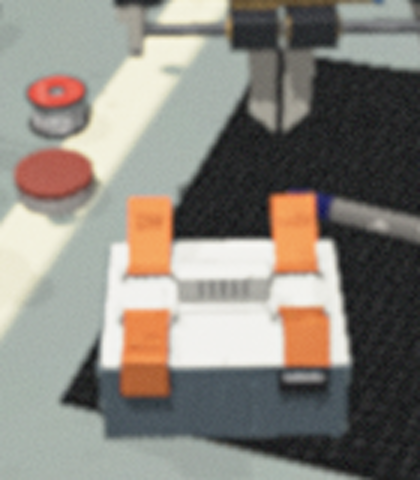

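View pics/wrist11.png

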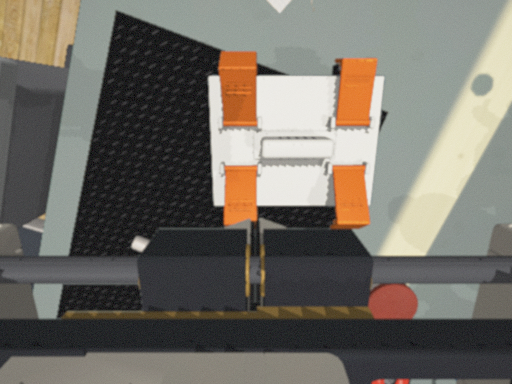

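```bash
cat > ang.py <<'E'
import sys
from h import *
def angs(n,f):
    im,d,s=ld(f);P=cloud(n,d,s);h=im.astype(int)
    m=(h[...,0]-h[...,2]>70)&(d>0); q=P[m]
    a=np.radians(19.14); e=q[:,:2]-[.461,.1843]; x=e@[np.cos(a),np.sin(a)];y=e@[-np.sin(a),np.cos(a)];z=q[:,2]-.047
    for nm,(sx,sy) in dict(A=(1,1),C=(-1,-1),B=(1,-1),D=(-1,1)).items():
        k=(abs(sx*x-.048)<.012)&(sy*y>.026)&(sy*y<.058)&(z>.02)
        if k.sum()<20: print(nm,'few',k.sum());continue
        yy=sy*y[k];zz=z[k]; c=np.polyfit(yy,zz,1); r=zz-np.polyval(c,yy); g=abs(r)<.003; c=np.polyfit(yy[g],zz[g],1)
        print(nm,k.sum(),'angle',np.arctan(c[0]).round(3),'z@54',np.polyval(c,.054).round(4))
angs(sys.argv[1],sys.argv[2])
E
python3 ang.py wrist wrist11; python3 ang.py side side11
```

```text
A 1182 angle 0.122 z@54 0.033
C 1171 angle 0.576 z@54 0.0515
B 1173 angle 0.577 z@54 0.0517
D 1318 angle 0.576 z@54 0.0513
A 131 angle 0.118 z@54 0.0321
C 211 angle 0.579 z@54 0.0508
B 219 angle 0.587 z@54 0.0511
D 45 angle 0.579 z@54 0.0506
```

```bash
python3 -m pendant '[[[-0.0177,-0.012,0.03],[0,0,0],0],[[0,0,0.03],[0,0,0],0],[[0,0,0.008],[0,0,0],0],[[0,0,0],[0,0,0],0],[[0,0,0],[0,0,0],0]]'; python3 st.py
```

```text
clock: 24.32
position: [0.4342, 0.1167, 0.1113]
ee_rot: [1.821, 2.559, 0.002]
force: [-0.5, 0.1, -0.1]
width: 0.007
24.325 [0.4342 0.1167 0.1113] [-0.5  0.1 -0.1] yaw 109.15 w 0.007
A [0.4883 0.252 ] tool shift [0.11   0.0955 0.0355]
C [0.4337 0.1166] tool shift [ 0.     -0.0006  0.0353]
B [0.5244 0.1481] tool shift [0.     0.0954 0.0354]
D [0.3976 0.2205] tool shift [ 0.11   -0.0005  0.0353]
```

```bash
python3 -m pendant '[[[0,0,0.005],[0,0,0],0],[[0,0,0.004],[0,0,0],0],[[0,0,0.004],[0,0,0],0],[[0,0,0.003],[0,0,0],0],[[0,0,0.003],[0,0,0],0],[[0,0,0],[0,0,0],0]]'
python3 -m pendant '[[[0,0,0.0015],[0,0,0],0],[[0,0,0.0015],[0,0,0],0],[[0,0,0],[0,0,0],0]]'
python3 -m pendant '[[[0,0,0.001],[0,0,0],0],[[0,0,0],[0,0,0],0]]'
python3 -m pendant '[[[0,0,0.001],[0,0,0],0],[[0,0,0],[0,0,0],0]]'
```

```text
clock: 25.08
position: [0.4333, 0.1161, 0.0913]
ee_rot: [-1.822, -2.559, 0.0]
force: [0.5, 0.1, 1.1]
width: 0.005
clock: 25.45
position: [0.4334, 0.1161, 0.0885]
ee_rot: [1.822, 2.559, 0.0]
force: [-0.0, 0.1, 0.3]
width: 0.003
clock: 25.7
position: [0.4334, 0.1161, 0.0875]
ee_rot: [1.822, 2.559, 0.0]
force: [0.1, -0.1, 0.8]
width: 0.005
clock: 25.95
position: [0.4334, 0.1161, 0.0865]
ee_rot: [1.822, 2.559, 0.0]
force: [0.0, -0.2, 1.0]
width: 0.006
```

```bash
for i in 1; do :; done; python3 -m pendant '[[[0,0,0.001],[0,0,0],0],[[0,0,0],[0,0,0],0]]'
python3 -m pendant '[[[0,0,0.001],[0,0,0],0],[[0,0,0],[0,0,0],0]]'
python3 -m pendant '[[[0,0,0.001],[0,0,0],0],[[0,0,0],[0,0,0],0]]'
```

```text
clock: 26.2
position: [0.4334, 0.116, 0.0855]
ee_rot: [1.822, 2.559, -0.0]
force: [0.2, -0.9, 0.8]
width: 0.005
clock: 26.45
position: [0.4334, 0.1161, 0.0845]
ee_rot: [-1.822, -2.559, 0.0]
force: [0.7, -0.5, 1.1]
width: 0.004
clock: 26.7
position: [0.4334, 0.1161, 0.0835]
ee_rot: [-1.822, -2.559, 0.0]
force: [-0.2, -0.8, 1.7]
width: 0.006
```

```bash
python3 -m pendant '[[[0,0,0.001],[0,0,0],0],[[0,0,0],[0,0,0],0]]'
python3 -m pendant '[[[0,0,0.0007],[0,0,0],0],[[0,0,0],[0,0,0],0]]'
python3 -m pendant '[[[0,0,0.0007],[0,0,0],0],[[0,0,0],[0,0,0],0]]'
```

```text
clock: 26.95
position: [0.4334, 0.1161, 0.0825]
ee_rot: [-1.822, -2.559, 0.0]
force: [0.0, -0.4, 1.5]
width: 0.002
clock: 27.2
position: [0.4334, 0.116, 0.0818]
ee_rot: [1.822, 2.559, -0.0]
force: [0.5, -0.8, 1.3]
width: 0.001
clock: 27.45
position: [0.4334, 0.1161, 0.0811]
ee_rot: [1.822, 2.559, -0.0]
force: [-0.5, -0.5, 1.3]
width: 0.005
```

```bash
python3 -m pendant '[[[0,0,0.001],[0,0,0],0],[[0,0,0],[0,0,0],0]]'
python3 -m pendant '[[[0,0,0.001],[0,0,0],0],[[0,0,0],[0,0,0],0]]'
python3 -m pendant '[[[0,0,0.001],[0,0,0],0],[[0,0,0],[0,0,0],0]]'
```

```text
clock: 27.7
position: [0.4334, 0.1161, 0.0801]
ee_rot: [-1.822, -2.559, 0.0]
force: [-0.4, -0.6, 1.1]
width: 0.003
clock: 27.95
position: [0.4333, 0.1161, 0.0791]
ee_rot: [-1.822, -2.559, 0.0]
force: [-0.4, -0.5, 1.0]
width: 0.006
clock: 28.2
position: [0.4333, 0.1161, 0.0781]
ee_rot: [-1.822, -2.559, 0.0]
force: [-0.1, -0.2, 1.9]
width: 0.008
```

```bash
python3 -m pendant '[[[0,0,0.001],[0,0,0],0],[[0,0,0],[0,0,0],0]]'
python3 -m pendant '[[[0,0,0.001],[0,0,0],0],[[0,0,0],[0,0,0],0]]'
```

```text
clock: 28.45
position: [0.4334, 0.1161, 0.0771]
ee_rot: [-1.822, -2.559, 0.0]
force: [-0.3, -0.2, 1.1]
width: 0.005
clock: 28.7
position: [0.4334, 0.116, 0.0762]
ee_rot: [1.822, 2.559, 0.0]
force: [-1.0, -2.2, 4.9]
width: 0.004
```

```bash
python3 -m pendant '[[[0,0,0.0007],[0,0,0],0],[[0,0,0],[0,0,0],0]]'
python3 -m pendant '[[[0,0,0.0007],[0,0,0],0],[[0,0,0],[0,0,0],0]]'
```

```text
clock: 28.95
position: [0.4335, 0.116, 0.0756]
ee_rot: [1.822, 2.559, 0.0]
force: [-0.8, -2.6, 7.1]
width: 0.007
clock: 29.2
position: [0.4335, 0.116, 0.075]
ee_rot: [1.822, 2.559, 0.001]
force: [-1.2, -1.4, 9.2]
width: 0.004
```

```bash
python3 -m pendant '[[[0,0,0.0007],[0,0,0],0],[[0,0,0],[0,0,0],0]]'
python3 -m pendant '[[[0,0,0.0007],[0,0,0],0],[[0,0,0],[0,0,0],0]]'
```

```text
clock: 29.45
position: [0.4335, 0.116, 0.0744]
ee_rot: [1.822, 2.559, 0.001]
force: [-2.2, -3.1, 10.0]
width: 0.006
clock: 29.7
position: [0.4335, 0.116, 0.0736]
ee_rot: [1.822, 2.559, 0.001]
force: [-0.3, -1.7, 9.1]
width: 0.005
```

```bash
python3 -m pendant '[[[0,0,0.0007],[0,0,0],0],[[0,0,0],[0,0,0],0]]'
python3 -m pendant '[[[0,0,0.0007],[0,0,0],0],[[0,0,0],[0,0,0],0]]'
```

```text
clock: 29.95
position: [0.4335, 0.1161, 0.0727]
ee_rot: [1.822, 2.559, 0.0]
force: [0.1, -1.0, 2.2]
width: 0.006
clock: 30.2
position: [0.4335, 0.1161, 0.0723]
ee_rot: [-1.822, -2.559, -0.001]
force: [-1.4, -2.4, 11.2]
width: 0.003
```

```bash
python3 -m pendant '[[[0,0,-0.01],[0,0,0],0],[[0,0,-0.04],[0,0,0],0],[[0,0,-0.05],[0,0,0],0],[[0,0.048,0],[0,0,0],0],[[0,0.048,0],[0,0,0],0],[[0,0,0],[0,0,0],0],[[0,0,0],[0,0,0],0]]'
python3 st.py; python3 -c "
from h import *
for n in ['side','wrist']: snap(n,n+'12.png')
"; python3 ang.py wrist wrist12; python3 ang.py side side12
```

```text
clock: 31.08
position: [0.5233, 0.1472, 0.1716]
ee_rot: [-1.822, -2.559, 0.002]
force: [-0.1, 0.4, -0.4]
width: 0.006
31.075 [0.5233 0.1472 0.1716] [-0.1  0.4 -0.4] yaw 109.11 w 0.006
A [0.4883 0.252 ] tool shift [0.1105 0.0014 0.0956]
C [0.4337 0.1166] tool shift [ 0.0004 -0.0945  0.0958]
B [0.5244 0.1481] tool shift [0.0005 0.0015 0.0956]
D [0.3976 0.2205] tool shift [ 0.1104 -0.0946  0.0958]
A 1354 angle 0.12 z@54 0.033
C 952 angle -0.112 z@54 0.025
B 1396 angle 0.281 z@54 0.0499
D 1565 angle 0.577 z@54 0.0514
A 134 angle 0.118 z@54 0.0321
C 100 angle -0.114 z@54 0.0242
B 219 angle 0.572 z@54 0.0508
D 45 angle 0.58 z@54 0.0506
```

View pics/side12.png

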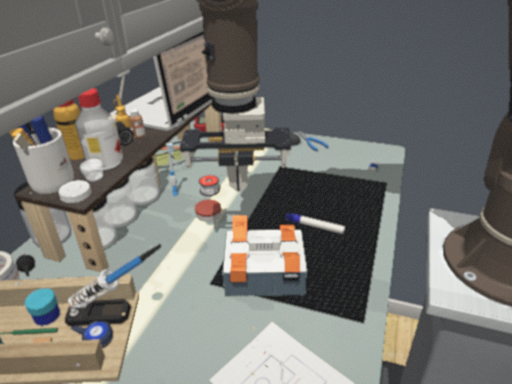

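```bash
python3 -m pendant '[[[0.0005,0.0012,0.03],[0,0,0],0],[[0,0,0.03],[0,0,0],0],[[0,0,0.006],[0,0,0],0],[[0,0,0.004],[0,0,0],0],[[0,0,0.004],[0,0,0],0],[[0,0,0.003],[0,0,0],0],[[0,0,0.003],[0,0,0],0],[[0,0,0],[0,0,0],0]]'
python3 -m pendant '[[[0,0,0.001],[0,0,0],0],[[0,0,0.001],[0,0,0],0]]'
python3 -m pendant '[[[0,0,0.001],[0,0,0],0],[[0,0,0],[0,0,0],0]]'
```

```text
clock: 32.17
position: [0.5251, 0.1485, 0.0919]
ee_rot: [-1.822, -2.559, -0.0]
force: [-0.2, -0.4, -0.3]
width: 0.006
clock: 32.42
position: [0.5251, 0.1484, 0.09]
ee_rot: [1.822, 2.559, 0.0]
force: [-0.0, -0.4, 1.5]
width: 0.004
clock: 32.67
position: [0.5251, 0.1483, 0.0889]
ee_rot: [1.822, 2.559, -0.0]
force: [0.4, -0.6, 0.8]
width: 0.004
```

```bash
python3 -m pendant '[[[0,0,0.001],[0,0,0],0],[[0,0,0.001],[0,0,0],0]]'
python3 -m pendant '[[[0,0,0.001],[0,0,0],0],[[0,0,0],[0,0,0],0]]'
python3 -m pendant '[[[0,0,0.001],[0,0,0],0],[[0,0,0],[0,0,0],0]]'
```

```text
clock: 32.92
position: [0.525, 0.1484, 0.0869]
ee_rot: [-1.822, -2.559, -0.0]
force: [1.2, -0.2, 1.6]
width: 0.001
clock: 33.17
position: [0.525, 0.1483, 0.0858]
ee_rot: [-1.822, -2.559, 0.0]
force: [-0.7, -0.9, 1.8]
width: 0.004
clock: 33.42
position: [0.5251, 0.1484, 0.0849]
ee_rot: [1.822, 2.559, 0.0]
force: [0.4, -0.6, 0.7]
width: 0.007
```

```bash
python3 -m pendant '[[[0,0,0.001],[0,0,0],0],[[0,0,0.001],[0,0,0],0]]'
python3 -m pendant '[[[0,0,0.001],[0,0,0],0],[[0,0,0],[0,0,0],0]]'
python3 -m pendant '[[[0,0,0.001],[0,0,0],0],[[0,0,0],[0,0,0],0]]'
```

```text
clock: 33.67
position: [0.5251, 0.1483, 0.0829]
ee_rot: [1.822, 2.559, 0.0]
force: [-0.5, -0.5, 1.4]
width: 0.002
clock: 33.92
position: [0.525, 0.1484, 0.0818]
ee_rot: [-1.822, -2.559, 0.0]
force: [0.3, -0.4, 1.9]
width: 0.003
clock: 34.17
position: [0.525, 0.1484, 0.0809]
ee_rot: [-1.822, -2.559, 0.0]
force: [0.3, -0.5, 1.2]
width: 0.006
```

```bash
python3 -m pendant '[[[0,0,0.001],[0,0,0],0],[[0,0,0],[0,0,0],0]]'
python3 -m pendant '[[[0,0,0.001],[0,0,0],0],[[0,0,0],[0,0,0],0]]'
python3 -m pendant '[[[0,0,0.001],[0,0,0],0],[[0,0,0],[0,0,0],0]]'
```

```text
clock: 34.42
position: [0.5251, 0.1484, 0.0799]
ee_rot: [1.822, 2.559, -0.0]
force: [0.1, -0.7, 1.0]
width: 0.006
clock: 34.67
position: [0.5251, 0.1484, 0.0789]
ee_rot: [-1.822, -2.559, -0.0]
force: [-0.2, 0.2, 1.3]
width: 0.005
clock: 34.92
position: [0.5251, 0.1483, 0.0779]
ee_rot: [1.822, 2.559, 0.0]
force: [0.1, -1.8, 2.6]
width: 0.006
```

```bash
python3 -m pendant '[[[0,0,0.001],[0,0,0],0],[[0,0,0],[0,0,0],0]]'
python3 -m pendant '[[[0,0,0.0007],[0,0,0],0],[[0,0,0],[0,0,0],0]]'
python3 -m pendant '[[[0,0,0.0007],[0,0,0],0],[[0,0,0],[0,0,0],0]]'
```

```text
clock: 35.17
position: [0.5251, 0.1483, 0.0771]
ee_rot: [1.822, 2.559, 0.0]
force: [-0.4, -2.3, 4.8]
width: 0.002
clock: 35.42
position: [0.5252, 0.1482, 0.0765]
ee_rot: [1.822, 2.559, 0.0]
force: [-0.9, -0.7, 6.3]
width: 0.008
clock: 35.67
position: [0.5252, 0.1482, 0.0758]
ee_rot: [1.822, 2.559, 0.0]
force: [-1.4, -1.7, 7.0]
width: 0.005
```

```bash
python3 -m pendant '[[[0,0,0.0007],[0,0,0],0],[[0,0,0],[0,0,0],0]]'
python3 -m pendant '[[[0,0,0.0007],[0,0,0],0],[[0,0,0],[0,0,0],0]]'
python3 -m pendant '[[[0,0,0.0007],[0,0,0],0],[[0,0,0],[0,0,0],0]]'
```

```text
clock: 35.92
position: [0.5252, 0.1481, 0.0752]
ee_rot: [1.822, 2.559, 0.0]
force: [-1.5, -2.2, 8.3]
width: 0.003
clock: 36.17
position: [0.5252, 0.1481, 0.0745]
ee_rot: [1.822, 2.559, 0.0]
force: [-1.3, -1.8, 7.5]
width: 0.002
clock: 36.42
position: [0.5251, 0.1483, 0.0734]
ee_rot: [1.822, 2.559, 0.0]
force: [-0.3, -1.4, 3.7]
width: 0.005
```

```bash
python3 -m pendant '[[[0,0,0.0007],[0,0,0],0],[[0,0,0],[0,0,0],0]]'
python3 -m pendant '[[[0,0,0.0005],[0,0,0],0],[[0,0,0],[0,0,0],0]]'
```

```text
clock: 36.67
position: [0.5252, 0.1482, 0.0731]
ee_rot: [1.822, 2.559, 0.0]
force: [-1.8, -3.2, 8.1]
width: 0.006
clock: 36.92
position: [0.5253, 0.1483, 0.0729]
ee_rot: [1.822, 2.559, 0.001]
force: [-2.7, -3.3, 13.5]
width: 0.004
```

On the ledge. Next is D, at tool shift about (+0.110, -0.096).

```bash
python3 -m pendant '[[[0,0,-0.01],[0,0,0],0],[[0,0,-0.04],[0,0,0],0],[[0,0,-0.05],[0,0,0],0],[[0.037,-0.032,0],[0,0,0],0],[[0.037,-0.032,0],[0,0,0],0],[[0.036,-0.032,0],[0,0,0],0],[[0,0,0],[0,0,0],0],[[0,0,0],[0,0,0],0]]'
python3 st.py; python3 -c "
from h import *
for n in ['side','wrist']: snap(n,n+'13.png')
"; python3 ang.py wrist wrist13; python3 ang.py side side13
```

```text
clock: 37.92
position: [0.3986, 0.2211, 0.1725]
ee_rot: [1.821, 2.56, 0.001]
force: [-0.1, -0.3, -0.5]
width: 0.003
37.925 [0.3986 0.2211 0.1725] [-0.1 -0.3 -0.5] yaw 109.15 w 0.003
A [0.4883 0.252 ] tool shift [-0.0002  0.0948  0.0966]
C [0.4337 0.1166] tool shift [-0.1102 -0.0012  0.0965]
B [0.5244 0.1481] tool shift [-0.1102  0.0948  0.0966]
D [0.3976 0.2205] tool shift [-0.0002 -0.0012  0.0965]
A 866 angle 0.122 z@54 0.033
C few 0
B few 0
D 728 angle 0.578 z@54 0.0513
A 134 angle 0.122 z@54 0.0322
C 98 angle -0.103 z@54 0.0244
B 100 angle -0.095 z@54 0.0248
D 47 angle 0.577 z@54 0.0506
```

```bash
python3 -m pendant '[[[0,-0.0012,0.03],[0,0,0],0],[[0,0,0.03],[0,0,0],0],[[0,0,0.006],[0,0,0],0],[[0,0,0.004],[0,0,0],0],[[0,0,0.004],[0,0,0],0],[[0,0,0.003],[0,0,0],0],[[0,0,0.003],[0,0,0],0],[[0,0,0],[0,0,0],0]]'
python3 -m pendant '[[[0,0,0.001],[0,0,0],0],[[0,0,0.001],[0,0,0],0]]'
python3 -m pendant '[[[0,0,0.001],[0,0,0],0],[[0,0,0],[0,0,0],0]]'
```

```text
clock: 39.02
position: [0.3972, 0.2205, 0.0922]
ee_rot: [1.822, 2.559, 0.0]
force: [0.5, 0.3, 0.1]
width: 0.003
clock: 39.28
position: [0.3972, 0.2206, 0.0903]
ee_rot: [-1.822, -2.559, -0.0]
force: [-0.3, 0.3, 0.8]
width: 0.004
clock: 39.52
position: [0.3972, 0.2205, 0.0892]
ee_rot: [1.822, 2.559, -0.0]
force: [-0.1, -0.5, -0.2]
width: 0.007
```

```bash
python3 -m pendant '[[[0,0,0.001],[0,0,0],0],[[0,0,0],[0,0,0],0]]'
python3 -m pendant '[[[0,0,0.001],[0,0,0],0],[[0,0,0],[0,0,0],0]]'
python3 -m pendant '[[[0,0,0.001],[0,0,0],0],[[0,0,0],[0,0,0],0]]'
```

```text
clock: 39.78
position: [0.3972, 0.2206, 0.0883]
ee_rot: [-1.822, -2.559, -0.0]
force: [-0.5, -0.5, 1.6]
width: 0.003
clock: 40.02
position: [0.3972, 0.2208, 0.0873]
ee_rot: [-1.822, -2.559, -0.001]
force: [-0.8, 1.4, 4.7]
width: 0.007
clock: 40.28
position: [0.3972, 0.2209, 0.0863]
ee_rot: [-1.821, -2.56, -0.001]
force: [-0.7, 1.4, 5.7]
width: 0.004
```

```bash
python3 -m pendant '[[[0,0,0.0007],[0,0,0],0],[[0,0,0],[0,0,0],0]]'
python3 -m pendant '[[[0,0,0.0007],[0,0,0],0],[[0,0,0],[0,0,0],0]]'
python3 -m pendant '[[[0,0,0.0007],[0,0,0],0],[[0,0,0],[0,0,0],0]]'
```

```text
clock: 40.52
position: [0.3973, 0.2207, 0.0856]
ee_rot: [-1.822, -2.56, -0.001]
force: [-1.2, 2.2, 4.2]
width: 0.006
clock: 40.78
position: [0.3973, 0.2204, 0.0848]
ee_rot: [1.822, 2.559, 0.0]
force: [0.3, 1.0, 4.3]
width: -0.001
clock: 41.02
position: [0.3972, 0.2203, 0.084]
ee_rot: [1.822, 2.559, -0.0]
force: [0.3, 2.2, 2.5]
width: 0.005
```

```bash
python3 -m pendant '[[[0,0,0.0007],[0,0,0],0],[[0,0,0],[0,0,0],0]]'
python3 -m pendant '[[[0,0,0.0007],[0,0,0],0],[[0,0,0],[0,0,0],0]]'
python3 -m pendant '[[[0,0,0.0007],[0,0,0],0],[[0,0,0],[0,0,0],0]]'
```

```text
clock: 41.28
position: [0.3971, 0.2202, 0.0833]
ee_rot: [1.822, 2.559, -0.001]
force: [0.1, 1.1, 0.9]
width: 0.003
clock: 41.52
position: [0.3971, 0.2203, 0.0826]
ee_rot: [-1.822, -2.559, 0.001]
force: [-0.0, 0.7, 0.0]
width: 0.007
clock: 41.78
position: [0.3971, 0.2204, 0.082]
ee_rot: [-1.822, -2.559, 0.0]
force: [0.6, 0.6, 0.8]
width: 0.007
```

```bash
python3 -m pendant '[[[0,0,0.0007],[0,0,0],0],[[0,0,0],[0,0,0],0]]'
python3 -m pendant '[[[0,0,0.0007],[0,0,0],0],[[0,0,0],[0,0,0],0]]'
```

```text
clock: 42.02
position: [0.3972, 0.2205, 0.0815]
ee_rot: [-1.822, -2.559, -0.0]
force: [-0.4, 0.5, 6.5]
width: 0.005
clock: 42.28
position: [0.3972, 0.2206, 0.0811]
ee_rot: [-1.822, -2.559, -0.001]
force: [-2.3, -1.2, 13.0]
width: 0.003
```

```bash
python3 -m pendant '[[[0,0,-0.01],[0,0,0],0],[[0,0,-0.04],[0,0,0],0],[[0,0,-0.05],[0,0,0],0],[[0,0,-0.05],[0,0,0],0],[[-0.045,0.03,-0.04],[0,0,0],0],[[-0.045,0.02,0],[0,0,0],0],[[-0.045,0,0],[0,0,0],0],[[0,0,0],[0,0,0],0],[[0,0,0],[0,0,0],0],[[0,0,0],[0,0,0],0]]'
python3 - <<'E'
from h import *
for n in ['side','wrist','top']: snap(n,n+'14.png')
im,d,s=ld('wrist14');P=cloud('wrist',d,s)
for m in arm.masks_of('wrist','lid')[:1]:
    q=P[m['pixels']&(d>0)]
    w=q[(q[:,2]>.06)&(q[:,2]<.071)];print(m['conf'],cv2.minAreaRect((w[:,:2]*1000).astype(np.float32)),np.median(w[:,2]))
E
python3 ang.py wrist wrist14; python3 ang.py side side14;  python3 ang.py top top14
```

```text
clock: 43.52
position: [0.485, 0.1128, 0.2677]
ee_rot: [-1.819, -2.561, 0.0]
force: [0.6, 1.1, 0.1]
width: 0.003
0.87 ((460.52191162109375, 185.96633911132812), (150.3157501220703, 142.7883758544922), 19.44614601135254) 0.06700961142262202
A 734 angle 0.12 z@54 0.0329
C 551 angle -0.109 z@54 0.0251
B 564 angle -0.08 z@54 0.026
D 737 angle 0.156 z@54 0.0341
A 130 angle 0.117 z@54 0.0323
C 104 angle -0.109 z@54 0.0241
B 103 angle -0.087 z@54 0.0249
D 126 angle 0.175 z@54 0.0336
A few 0
C few 0
B few 0
D few 0
```

View pics/wrist14.png

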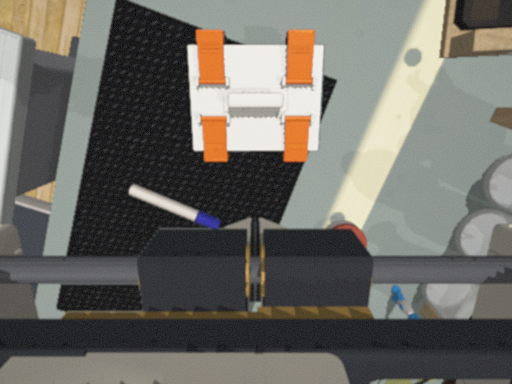

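View pics/side14.png

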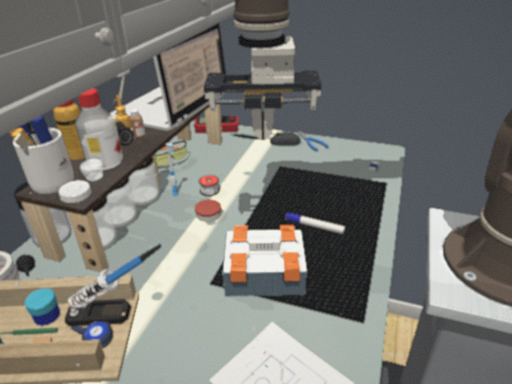

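All four clips are down: 0.12, -0.11, -0.08 and about 0.16 rad. The lid is still home, the bystanders haven't moved and the arm is clear, so I'm handing in.

```bash
python3 -c "
from cell import arm
print(arm.sign_off())"
```

```text
the job is handed in; nothing more can be done
None
```

The lid is on the box and all four clips are snapped shut. I handed the job in at about 43.7 s of the 67 s allowed. Handing in gives no verdict, so what follows rests on my own measurements.

- **Placing:** I gripped the lid by its handle and lowered it in small steps. It touched the rim at about 7 N. One extra 1 mm step raised that to about 22 N, and then I backed off and released. The pictures then showed it level, with its flange top 64 mm above the box's underside. It was within about 1 mm and 0.5° of the box, and all four clips were open at about 0.58 rad.
- **Pressing:** I pressed the first clip, then the one diagonally across, then the other two. Each showed a force rise, a drop as it snapped, then a hard stop. The bead forces were about 5, 10, 8 and 6 N. The highest reading on a stop was about 16 N, on the first clip. Forces are read only at the end of each move, so a brief peak in between would not show.
- **Last check:** in the order pressed, the wrist camera gave clip angles of 0.12, -0.11, -0.08 and 0.16 rad. The side camera agreed, except that it read 0.175 for the last clip, just past the stated range of 0.17 but still under the 0.21 limit. The lid was still home, the bystanders looked unmoved in the pictures, and the arm was clear.
- **Checks that failed or disagreed:**
  - The top camera gave no clip angles in the final check.
  - One earlier wrist reading of a still-open clip came out at 0.28 rad, while the side camera showed 0.57.
  - The final outline fit of the lid included the shut clips, so it does not measure the lid's width. It also put the lid's yaw at 19.4° instead of 19.1°.

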